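# Trip the hidden tray latch of a steel case with a screwdriver

### The arm

A 6-joint arm with a two-finger parallel gripper is mounted at the origin on a cart in front of the work surface, level with it; the furniture and walls round the work are solid. World frame = base frame: x ahead of the robot, y to its left, z up, the work surface at z = 0. Lengths are in m, angles in rad, forces in N, time in s.
With the tool pointing down it reaches from about 0.325 to 0.85 m from the base axis. Payload 15.5 kg.
Tool frame: the origin (TCP) lies at the very end of the fingers, on their centre line; the grasp point (between the pads) lies 19 mm behind it (robot.grip_depth is the distance from the TCP to the grasp point, in m); z points along the fingers, y is the line along which they close (so a half turn about z gives the same grasp; the last joint's range is limited). The gripper opens to 91 mm and grips with 3 to 60 N. Pads are 32 mm wide; open, the fingers measure 118 mm over their backs; the gripper's body (76 mm by 178 mm) begins 60 mm behind the grasp point.
Start: joints at [1.034, 0.494, 1.345, -0, 1.302, -0.096], TCP at [0.267, 0.565, 0.214] pointing down, gripper open.
Joint ranges: [-2.91, 2.91], [-0.82, 2.16], [0.22, 2.67], [-1.22, 4.37], [0.12, 2.79], [-3.08, 3.08]. Speed limits (rad/s): [1.89, 1.89, 2.57, 3.01, 3.01, 3.01].

### API

Orientations are given as a 3x3 rotation matrix whose columns are the frame's x, y, z axes.
In Python, from rig import robot gives the robot as it stands. The module is installed in compiled form; this text tells all that it offers.
- The arm moves only by the shell command python3 -m inch 'ROWS' [OPENING]. ROWS is JSON, a list of rows, each an object with "slide": the shift along the tool's x, y, z in cm, a list of three; "delta_rot": the turn, a rotation vector about the tool's x, y, z in degrees, a list of three. In form: [{"slide": [tx, ty, tz], "delta_rot": [ax, ay, az]}, ...]. A call has 1 to 8 rows; each row is the pose to reach, as a shift and turn from the pose commanded when the call began, along the tool's axes at that moment; what a row does not reach only later rows make up. A row lasts 1/12 s, in which the tool goes at most 41.7 mm and 7.16 degrees, less where a joint would pass 70% of its speed; a pose out of reach is approached as far as the arm can. A call with a gripper value outside its range is refused whole. OPENING is the closure, from 0 (fully open) to 1 (shut), set as the call begins (- or left out, the last holds). The fingers move at their own pace and stop on an object; the grip force is fixed at half the most. Time passes only in rows, so rows that repeat a pose let the fingers close. It gives the time, the measured TCP pose, the force, the opening and the grip force at its end, in the units of the state.
- robot.read_state(): the state, without advancing time (a new reading comes with each control period).
- robot.get_image(name): name is "scene" or "top" or "wrist"; returns a dict with "pixels" (420x560x3 uint8, blue, green, red), "z_map" (420x560 float32, m along the optical axis (not along the pixel's ray), 0 where there is no reading), "mtx" (3x3 intrinsics, pixels), "R" (3x3) and "t" (3): a world point X has camera coordinates R X + t. Camera axes: x right, y down, z forward; pixel columns grow to the right and rows downward; lengths in m; the calibration is good to about 2 mm. A picture is of the moment at which its call begins.
- robot.finish_job(): hands the job in; it is judged then, once.
The state is a dict: "t": time; "qpos": joint angles; "dq": joint speeds; "joint_torque": joint torques, N m; "tool_pos": TCP position; "eef_rot": TCP orientation; "contact_force": force on the tool from outside, world axes, zero at the start; "moment": the same for the moment, N m; "width": opening from 0.0 (shut) to 1.0 (fully open); "finger_force": force on a finger pad.
Only numpy, scipy, OpenCV 4.12 (cv2) and the standard library are available. Lean on these libraries where they do the work, as an engineer would, in place of code of your own. Each camera call takes 0.05 s, during which the arm holds its last target. There are 200 camera calls.

### The job

The tray of the grey steel case is held shut by a hidden spring latch: take the screwdriver from its wooden stand and push its shaft gently down the two small holes in the lid, one of which leads onto the latch while the other ends on solid frame, until the latch gives and the tray springs out a little. Feel your way and never press on the case harder than 30 N (3 kg), or the latch bends. Then put the screwdriver back upright in its stand, pull the tray out fully to its stop, let go, and leave the other things on the bench where they are.

Things in the scene. Friction and masses are not known exactly. Their poses are not given: they have to be found in the camera images.
- case: Fixed grey steel case, 140 x 140 mm, 75 mm high; origin at the centre of its underside, z up, its front (with the tray) faces its own -x. The lid is 5 mm thick with two round 10 mm holes. Under one hole, 19 mm below the lid's upper face, lies a sprung latch plate; under the other a rigid frame pad 25 mm below. Which is which varies and cannot be seen (now and then the plate is under both).
- hole_a (a point): Centre of one lid hole at the lid's upper face: (5, +20, 75) mm in the case's frame. The hole's axis is vertical, with a 1.5 mm chamfer. Below, if it is the right hole, the latch plate needs 2.5 N to start and under 9 N to go down; it frees the tray after 5 to 11 mm of travel (varies) and meets a rigid stop at 18 mm.
- hole_b (a point): Centre of the other lid hole, alike, at the lid's upper face: (5, -20, 75) mm in the case's frame.
- tray (a joint): How far the steel tray is out of the case (m), along the case's -x: 0 shut and latched, springs to about 0.02 when the latch is tripped, 0.06 fully out at its stop. Once tripped it slides with about 1 N and stays where left. Its front panel ends 62 mm above the bench.
- tray_pull (a point): Centre for gripping the tray's pull tab: an upright dark steel tab on the middle of the front panel, 12 mm thick along the case's y, 36 mm long along the case's x, standing from 32 to 62 mm above the bench; the point is 50 mm above the bench, 17 mm in front of the front panel. It moves with the tray.
- stand: Fixed wooden screwdriver stand: 75 x 75 x 12 mm foot and a 46 x 46 mm block up to z = 108 mm; origin at the centre of its underside.
- stand_hole (a point): Centre of the mouth of the stand's hole, 108 mm above the bench: vertical, round, 8.5 mm wide with a 3 mm chamfer, floor 92 mm below the mouth.
- driver: Loose screwdriver with a red and black handle, 236 mm long, about 0.09 kg, standing shaft down in the stand's hole, tip on the hole's floor; may lean up to 1.5 degrees. Handle round, up to 33 mm thick, 100 mm long; shaft round, 6 mm thick, 136 mm long. The body's axes are those of the lying tool (y nearly along it, 4 degrees off): use the two points below.
- driver_tip (a point): End of the screwdriver's shaft, on its axis. When gripped, the screwdriver keeps the lean it stood with.
- driver_grip (a point): Point on the screwdriver's axis in the middle of the handle, 186 mm from the tip: grip here.
- spanner: Loose ring-and-open spanner, 183 x 28 x 9 mm, lying on the bench; bystander.
- tape: Loose tape measure, 118 x 37 x 64 mm, standing on the bench; bystander.
- offcut: Loose wooden offcut, 90 x 45 x 22 mm; bystander.

How it is judged:
On the way:
1. the latch is tripped with the screwdriver: the tray has sprung out while the screwdriver's tip is inside the case (value of joint tray above 0.01 m and z of driver_tip in the frame of case below 0.07 m and (horizontal distance between driver_tip and hole_a below 0.01 m or horizontal distance between driver_tip and hole_b below 0.01 m)), for 0.05 s.
At the end, for the whole second after the job is handed in: the tray is out to its stop (more than 55 of 60 mm) and at rest; the screwdriver stands at rest in the stand's hole, its tip less than 35 mm above the bench and within 8 mm of the hole's axis (value of joint tray above 0.055 m and velocity of joint tray below 0.01 m/s and horizontal distance between driver_tip and stand_hole below 0.008 m and height (world z) of driver_tip below 0.035 m and linear speed of driver below 0.02 m/s); the robot touches nothing.
It fails at once if the screwdriver presses on the case, its latch or its tray with more than 30 N (contact force between driver and case above 30 N).
It fails at once if the spanner, the tape measure or the offcut is moved by more than 30 mm (distance of any of spanner, tape, offcut from where it was at the start of the episode above 0.03 m).
It also fails if it takes over 72 s, if anything falls off the work surface, if the arm or the gripper's body presses on something with over 40 N, if the wrist force passes 120 N, or if a joint passes its speed limit or range.

## Working session

There is one attempt and no reset: what is moved stays moved. The work goes in short steps, Python scripts to look and compute and a shell command to move; the robot and the scene stay as the last step left them, time stands still between calls to the robot, and variables do not carry over. Pictures are saved under pics/ and viewed, at most 10 in all, crops included, and the job is handed in when it is done.

```bash
mkdir -p pics
cat > h.py <<'E'
import numpy as np, cv2
from rig import robot
def img(n,save=None):
    d=robot.get_image(n)
    if save: cv2.imwrite('pics/'+save,d['pixels'])
    np.savez('/tmp/%s.npz'%n,**d)
    return d
def cloud(d):
    z=d['z_map'];K=d['mtx'];v,u=np.mgrid[:z.shape[0],:z.shape[1]]
    P=np.stack([(u-K[0,2])/K[0,0]*z,(v-K[1,2])/K[1,1]*z,z],-1)
    W=(P-d['t'])@d['R'] ; W[z==0]=np.nan
    return W
E
python3 - <<'E'
from h import *
a=img('scene','s0.png');b=img('top','t0.png')
for d in(a,b):
    print(d['R'].round(3).tolist(),d['t'].round(3),d['mtx'].round(1).tolist(), (-d['R'].T@d['t']).round(3))
s=robot.read_state();print(s)
E
```

```text
[[0.504, -0.864, -0.02], [-0.636, -0.356, -0.685], [0.584, 0.357, -0.729]] [-0.273  0.504  0.721] [[398.7, 0.0, 277.2], [0.0, 398.7, 213.4], [0.0, 0.0, 1.0]] [ 0.037 -0.314  0.865]
[[-0.014, -1.0, -0.021], [-0.983, 0.017, -0.184], [0.185, 0.018, -0.983]] [0.045 0.629 1.307] [[492.2, 0.0, 279.1], [0.0, 492.2, 205.4], [0.0, 0.0, 1.0]] [0.378 0.011 1.401]
{'t': 0.1, 'qpos': array([ 1.03350765e+00,  4.94126615e-01,  1.34608024e+00,  4.04151170e-05,
        1.30251443e+00, -9.55237042e-02]), 'dq': array([ 0.00189471, -0.00145811, -0.00326128, -0.0008455 , -0.00128435,
       -0.00092665]), 'joint_torque': array([ 2.00227449e-03, -8.80237198e+01, -3.82554388e+01,  7.08480855e-02,
        4.79697436e-02, -5.65783887e-05]), 'tool_pos': array([0.26702605, 0.5646949 , 0.21339069]), 'eef_rot': array([[-9.03993849e-01,  4.27545024e-01, -6.11121321e-04],
       [ 4.27545436e-01,  9.03993362e-01, -9.49661016e-04],
       [ 1.46426776e-04, -1.11976985e-03, -9.99999362e-01]]), 'contact_force': array([ 0.6228012 , -0.17479099,  0.57992694]), 'moment': array([-0.02577624,  0.0325068 ,  0.0310535 ]), 'finger_force': 0.0, 'width': 1.0027690328973926}
```

View pics/t0.png

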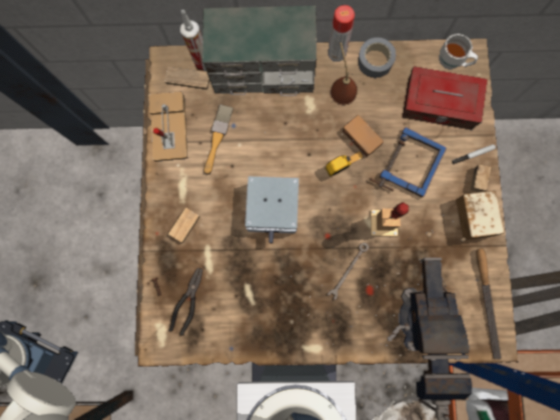

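View pics/s0.png

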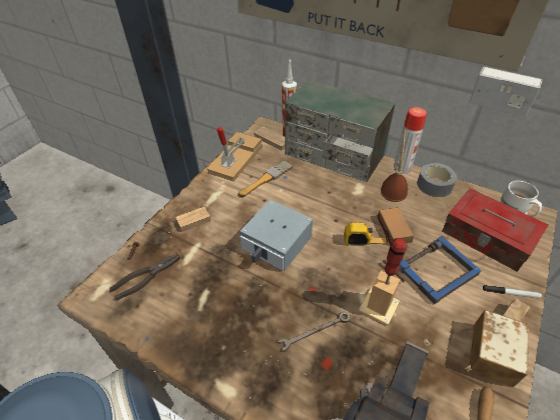

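The top view shows the case at about (272,203), with its holes at (265,199) and (280,199) and the tab on the robot's side. The stand is at about (384,222), with the red handle top at (401,210). The scene view shows the same layout, with the handle at about (397,255).

```bash
cat > m.py <<'E'
from h import *
def load(n): return dict(np.load('/tmp/%s.npz'%n))
for n,c,s in (('top',(272,203),(390,215)),('scene',(277,235),(390,275))):
    d=load(n);W=cloud(d);z=W[...,2];v,u=np.mgrid[:420,:560]
    bgr=d['pixels'].astype(int);g=bgr.sum(2)
    m=(abs(z-.075)<.006)&(np.hypot(u-c[0],v-c[1])<50)
    k,l,st,ce=cv2.connectedComponentsWithStats(m.astype(np.uint8));i=1+st[1:,4].argmax();m=l==i
    P=W[m];r=cv2.minAreaRect((P[:,:2]*1000).astype(np.float32));print(n,'lid z',np.median(P[:,2]),'rect',r)
    # hole: dark pixels inside lid, rays with plane z=.075
    mm=cv2.morphologyEx(m.astype(np.uint8),cv2.MORPH_CLOSE,np.ones((9,9)));mm=cv2.erode(mm,np.ones((9,9)))
    dk=(mm>0)&(g<np.median(g[m])*.6)
    k,l,st,ce=cv2.connectedComponentsWithStats(dk.astype(np.uint8))
    C=-d['R'].T@d['t']
    def hit(p,h):
        ray=d['R'].T@np.linalg.inv(d['mtx'])@[p[0],p[1],1];return C+ray*(h-C[2])/ray[2]
    for j in range(1,k): print(' hole',st[j,4],ce[j].round(1),hit(ce[j],.074).round(4))
    near=np.hypot(u-s[0],v-s[1])<45
    b=near&(abs(z-.108)<.005);P=W[b];print(' block',b.sum(),np.nanmedian(P,0).round(4),cv2.minAreaRect((P[:,:2]*1000).astype(np.float32)))
    f=near&(abs(z-.012)<.004);P=W[f];print(' foot',f.sum(),cv2.minAreaRect((P[:,:2]*1000).astype(np.float32)))
    for lo in np.arange(.12,.27,.015):
        P=W[near&(z>lo)&(z<=lo+.015)]
        if len(P)>3: print('  h',lo.round(3),len(P),P.mean(0).round(4),P.min(0).round(4)[:2],P.max(0).round(4)[:2])
E
python3 m.py
python3 - <<'E'
import cv2
a=cv2.imread('pics/t0.png')[170:260,235:435];b=cv2.imread('pics/s0.png')[195:330,235:435]
import numpy as np
cv2.imwrite('pics/c0.png',np.vstack([cv2.resize(a,None,fx=2.6,fy=2.6),cv2.resize(b,None,fx=2.6,fy=2.6)]))
E
```

```text
top lid z 0.07558257842578193 rect ((637.912841796875, 53.85734558105469), (139.9082794189453, 141.3441619873047), 86.88607025146484)
 hole 3 [264.7 199.3] [0.6449 0.0747 0.074 ]
 hole 2 [279.5 200. ] [0.6423 0.0339 0.074 ]
 block 204 [ 0.5765 -0.2554  0.1084] ((583.8455810546875, -262.03411865234375), (47.58711242675781, 45.293025970458984), 86.89547729492188)
 foot 426 ((611.9156494140625, -284.24884033203125), (226.04945373535156, 242.21737670898438), 80.97359466552734)
  h 0.15 7 [ 0.5784 -0.2538  0.1615] [ 0.5706 -0.2599] [ 0.5911 -0.2502]
  h 0.165 23 [ 0.5781 -0.2541  0.1721] [ 0.5696 -0.2658] [ 0.5929 -0.2489]
  h 0.195 15 [ 0.5788 -0.2506  0.2026] [ 0.5679 -0.2595] [ 0.5922 -0.2471]
  h 0.21 21 [ 0.5775 -0.2522  0.217 ] [ 0.5673 -0.2687] [ 0.5927 -0.2469]
  h 0.225 27 [ 0.5779 -0.2518  0.2327] [ 0.5675 -0.2609] [ 0.5996 -0.2469]
  h 0.24 120 [ 0.5824 -0.2602  0.2489] [ 0.5676 -0.2734] [ 0.5983 -0.2476]
  h 0.255 7 [ 0.5814 -0.2594  0.2561] [ 0.5768 -0.2658] [ 0.589  -0.2524]
scene lid z 0.07400788789789413 rect ((634.3837890625, 54.59534454345703), (141.761962890625, 143.417
[... 341 characters left out ...]
31152344), 23.638545989990234)
  h 0.12 13 [ 0.5801 -0.262   0.1271] [ 0.578  -0.2642] [ 0.5825 -0.259 ]
  h 0.135 8 [ 0.5746 -0.2611  0.1467] [ 0.5722 -0.2681] [ 0.5793 -0.2544]
  h 0.15 38 [ 0.5719 -0.2628  0.1607] [ 0.5667 -0.275 ] [ 0.5839 -0.2487]
  h 0.165 65 [ 0.5734 -0.263   0.171 ] [ 0.5678 -0.2744] [ 0.5852 -0.2487]
  h 0.18 39 [ 0.5711 -0.2622  0.1873] [ 0.5665 -0.2745] [ 0.5758 -0.2494]
  h 0.195 65 [ 0.5697 -0.2623  0.2026] [ 0.5635 -0.2767] [ 0.5823 -0.2471]
  h 0.21 83 [ 0.5697 -0.2623  0.2175] [ 0.5633 -0.2765] [ 0.5842 -0.2464]
  h 0.225 83 [ 0.5701 -0.2624  0.2335] [ 0.5645 -0.2769] [ 0.5859 -0.2462]
  h 0.24 161 [ 0.5774 -0.2621  0.2475] [ 0.5663 -0.2759] [ 0.5947 -0.2476]
```

View pics/c0.png

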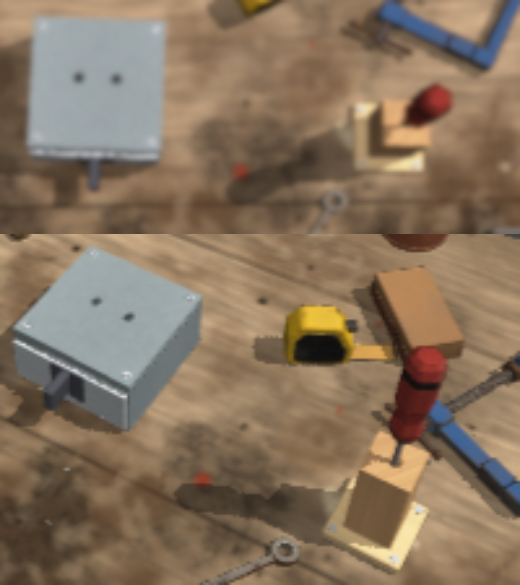

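The crop confirms the case at about 3° of yaw with both holes clear, and the driver standing nearly upright. The two cameras agree to within about 3 mm. Next I raise the arm and align the tool with the world axes.

```bash
python3 -m inch '[{"slide":[0,0,-4],"delta_rot":[0,0,-7]},{"slide":[0,0,-8],"delta_rot":[0,0,-14]},{"slide":[0,0,-10],"delta_rot":[0,0,-21]},{"slide":[0,0,-10],"delta_rot":[0,0,-25.3]},{"slide":[0,0,-10],"delta_rot":[0,0,-25.3]},{"slide":[0,0,-10],"delta_rot":[0,0,-25.3]}]' 0
python3 -m inch '[{"slide":[-4,-1,0],"delta_rot":[0,0,0]},{"slide":[-8,-4,0],"delta_rot":[0,0,0]},{"slide":[-12,-7,0],"delta_rot":[0,0,0]},{"slide":[-15,-10,0],"delta_rot":[0,0,0]},{"slide":[-17,-13.5,0],"delta_rot":[0,0,0]},{"slide":[-19,-17,0],"delta_rot":[0,0,0]},{"slide":[-20,-21,0],"delta_rot":[0,0,0]},{"slide":[-21,-25,0],"delta_rot":[0,0,0]}]'
python3 -m inch '[{"slide":[-1,-4,0],"delta_rot":[0,0,0]},{"slide":[-2,-7,0],"delta_rot":[0,0,0]},{"slide":[-3,-11,0],"delta_rot":[0,0,0]},{"slide":[-4,-15,0],"delta_rot":[0,0,0]},{"slide":[-5,-19,0],"delta_rot":[0,0,0]},{"slide":[-6,-23,0],"delta_rot":[0,0,0]},{"slide":[-7,-26,0],"delta_rot":[0,0,0]},{"slide":[-7,-26,0],"delta_rot":[0,0,0]}]'
python3 - <<'E'
from h import *
d=img('wrist','w1.png');C=-d['R'].T@d['t'];print(C,d['R'].round(3).tolist(),d['mtx'].round(1).tolist())
print(robot.read_state()['tool_pos'],robot.read_state()['eef_rot'].round(4).tolist())
E
```

```text
t: 0.6
tool_pos: [0.267, 0.5647, 0.3133]
eef_rot: [[-1.0, 0.003, -0.001], [0.003, 1.0, -0.001], [0.001, -0.001, -1.0]]
contact_force: [0.4, 0.5, -0.3]
width: 1.0
finger_force: 0.0
t: 1.27
tool_pos: [0.4743, 0.325, 0.3123]
eef_rot: [[-1.0, 0.004, -0.002], [0.004, 1.0, -0.001], [0.002, -0.001, -1.0]]
contact_force: [0.8, -0.2, -0.4]
width: 1.001
finger_force: 0.0
t: 1.93
tool_pos: [0.5447, 0.0621, 0.3126]
eef_rot: [[-1.0, 0.008, -0.002], [0.008, 1.0, -0.002], [0.002, -0.002, -1.0]]
contact_force: [0.4, 0.4, -0.4]
width: 1.001
finger_force: 0.0
[0.47395592 0.06261405 0.48345668] [[0.007, 1.0, -0.001], [0.968, -0.007, 0.252], [0.252, -0.003, -0.968]] [[353.6, 0.0, 278.8], [0.0, 353.6, 205.7], [0.0, 0.0, 1.0]]
[0.54394144 0.06445536 0.31257573] [[-1.0, 0.0072, -0.0022], [0.0072, 1.0, -0.0003], [0.0022, -0.0004, -1.0]]
```

View pics/w1.png

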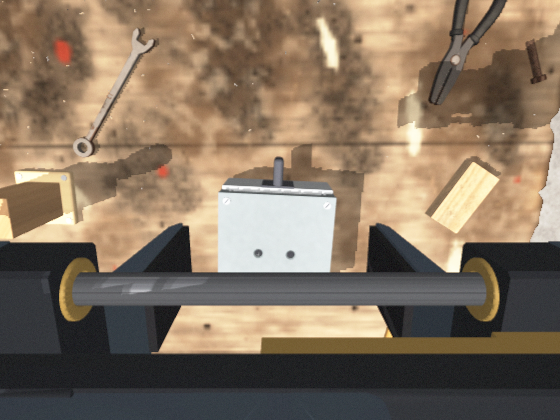

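The wrist view shows the holes at (258,253) and (290,254), the tab at (279,172), and the stand at the left. I measure those points and move towards the stand.

```bash
cat >> h.py <<'E'
def hit(d,p,h):
    C=-d['R'].T@d['t'];ray=d['R'].T@np.linalg.inv(d['mtx'])@[p[0],p[1],1];return C+ray*(h-C[2])/ray[2]
def blobs(d,box,f=.55,h=.0745):
    u0,v0,u1,v1=box;g=d['pixels'].sum(2).astype(float)[v0:v1,u0:u1];m=g<np.median(g)*f
    k,l,st,ce=cv2.connectedComponentsWithStats(m.astype(np.uint8))
    for j in range(1,k):
        w=np.where(l==j,np.median(g)-g,0);yy,xx=np.mgrid[:w.shape[0],:w.shape[1]];c=((w*xx).sum()/w.sum()+u0,(w*yy).sum()/w.sum()+v0)
        if st[j,4]>3: print('blob',st[j,4],np.round(c,2),hit(d,c,h).round(4))
E
python3 - <<'E'
from h import *
d=dict(np.load('/tmp/wrist.npz'));blobs(d,(235,240,315,266))
W=cloud(d);z=W[...,2];P=W[(abs(z-.075)<.004)];P=P[np.hypot(P[:,0]-.637,P[:,1]-.054)<.1]
print(len(P),np.median(P,0),np.nanmin(P,0),np.nanmax(P,0))
for p in((279,157),(279,172),(220,190),(335,195)): print(p,W[p[1],p[0]].round(4))
E
python3 -m inch '[{"slide":[0,-4,0],"delta_rot":[0,0,0]},{"slide":[0,-8,0],"delta_rot":[0,0,0]},{"slide":[0,-12,0],"delta_rot":[0,0,0]},{"slide":[0,-16,0],"delta_rot":[0,0,0]},{"slide":[0,-20,0],"delta_rot":[0,0,0]},{"slide":[0,-24,0],"delta_rot":[0,0,0]},{"slide":[0,-28,0],"delta_rot":[0,0,0]},{"slide":[0,-32.3,0],"delta_rot":[0,0,0]}]'
python3 -m inch '[{"slide":[1.5,0,0],"delta_rot":[0,0,0]},{"slide":[1.5,0,0],"delta_rot":[0,0,0]},{"slide":[1.5,0,0],"delta_rot":[0,0,0]},{"slide":[1.5,0,0],"delta_rot":[0,0,0]}]'
python3 - <<'E'
from h import *
d=img('wrist','w2.png');W=cloud(d);z=W[...,2]
print(robot.read_state()['tool_pos'],robot.read_state()['eef_rot'].round(4).tolist())
near=np.hypot(W[...,0]-.58,W[...,1]+.26)<.06
P=W[near&(abs(z-.108)<.004)];print(len(P),cv2.minAreaRect((P[:,:2]*1000).astype(np.float32)))
for lo in np.arange(.12,.27,.015):
    P=W[near&(z>lo)&(z<=lo+.015)]
    if len(P)>3: print(lo.round(3),len(P),P.mean(0).round(4),P.min(0).round(4)[:2],P.max(0).round(4)[:2])
E
```

```text
blob 35 [258.05 252.32] [0.6397 0.0353 0.0745]
blob 39 [290.04 254.03] [0.6422 0.0749 0.0745]
8819 [0.61292344 0.05506962 0.07515521] [ 0.5627658  -0.01654638  0.07101144] [0.66553944 0.12840848 0.07834262]
(279, 157) [0.526  0.062  0.0426]
(279, 172) [0.5418 0.0619 0.0615]
(220, 190) [ 0.5627 -0.0096  0.0646]
(335, 195) [0.5846 0.14   0.0006]
t: 2.65
tool_pos: [0.5433, -0.2551, 0.313]
eef_rot: [[-1.0, 0.002, -0.001], [0.002, 1.0, 0.001], [0.001, 0.001, -1.0]]
contact_force: [1.2, -0.1, -0.5]
width: 0.998
finger_force: 0.0
t: 2.98
tool_pos: [0.5292, -0.2532, 0.3136]
eef_rot: [[-1.0, 0.0, -0.0], [0.0, 1.0, 0.001], [0.0, 0.001, -1.0]]
contact_force: [-0.2, 0.4, -0.7]
width: 1.0
finger_force: 0.0
[ 0.52932633 -0.25321177  0.31368514] [[-1.0, -0.0004, -0.0002], [-0.0004, 1.0, 0.0005], [0.0002, 0.0005, -1.0]]
1197 ((583.0914916992188, -261.023681640625), (46.092166900634766, 46.36585998535156), 87.62039184570312)
0.15 76 [ 0.5715 -0.2606  0.1621] [ 0.567  -0.2753] [ 0.5866 -0.2491]
0.165 197 [ 0.5722 -0.262   0.1714] [ 0.5673 -0.275 ] [ 0.5823 -0.2501]
0.18 46 [ 0.5703 -0.261   0.1868] [ 0.5661 -0.2717] [ 0.5752 -0.2512]
0.195 183 [ 0.5685 -0.262   0.2037] [ 0.5644 -0.2775] [ 0.5755 -0.2479]
0.21 243 [ 0.5684 -0.262   0.2177] [ 0.5642 -0.2777] [ 0.575  -0.2481]
0.225 303 [ 0.5681 -0.262   0.2334] [ 0.5641 -0.2778] [ 0.5759 -0.2476]
0.24 226 [ 0.5684 -0.2635  0.2438] [ 0.5651 -0.2764] [ 0.5727 -0.2501]
```

View pics/w2.png

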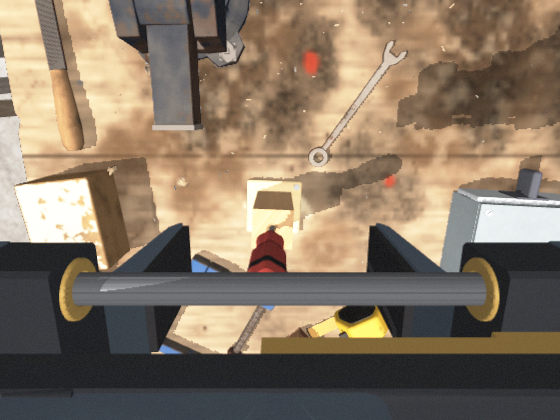

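The handle is at (268,258) in the wrist view, measured at (0.581, -0.2625). The stand block's centre is at (0.583, -0.261). I move over it and descend.

```bash
python3 -m inch '[{"slide":[-3,-0.9,0],"delta_rot":[0,0,0]},{"slide":[-5.2,-0.9,0],"delta_rot":[0,0,0]},{"slide":[-5.2,-0.9,0],"delta_rot":[0,0,0]},{"slide":[-5.2,-0.9,3],"delta_rot":[0,0,0]},{"slide":[-5.2,-0.9,6],"delta_rot":[0,0,0]},{"slide":[-5.2,-0.9,9],"delta_rot":[0,0,0]},{"slide":[-5.2,-0.9,12],"delta_rot":[0,0,0]},{"slide":[-5.2,-0.9,13],"delta_rot":[0,0,0]}]'
python3 -m inch '[{"slide":[0,0,0],"delta_rot":[0,0,0]},{"slide":[0,0,0],"delta_rot":[0,0,0]},{"slide":[0,0,0],"delta_rot":[0,0,0]},{"slide":[0,0,0],"delta_rot":[0,0,0]}]'
python3 -m inch '[{"slide":[0,0,0],"delta_rot":[0,0,0]},{"slide":[0,0,0],"delta_rot":[0,0,0]},{"slide":[0,0,0],"delta_rot":[0,0,0]},{"slide":[0,0,0],"delta_rot":[0,0,0]},{"slide":[0,0,0],"delta_rot":[0,0,0]},{"slide":[0,0,0],"delta_rot":[0,0,0]},{"slide":[0,0,0],"delta_rot":[0,0,0]},{"slide":[0,0,0],"delta_rot":[0,0,0]}]' 1
```

```text
t: 3.7
tool_pos: [0.5793, -0.2613, 0.1798]
eef_rot: [[-1.0, -0.001, -0.005], [-0.001, 1.0, 0.003], [0.005, 0.003, -1.0]]
contact_force: [-0.2, 0.3, -1.1]
width: 0.999
finger_force: 0.0
t: 4.03
tool_pos: [0.5817, -0.2639, 0.1859]
eef_rot: [[-1.0, 0.0, 0.003], [0.0, 1.0, -0.002], [-0.003, -0.002, -1.0]]
contact_force: [0.4, -0.5, 0.3]
width: 1.002
finger_force: 0.0
t: 4.7
tool_pos: [0.5808, -0.2636, 0.1839]
eef_rot: [[-1.0, 0.0, -0.0], [0.0, 1.0, 0.0], [0.0, 0.0, -1.0]]
contact_force: [0.4, 0.3, 0.3]
width: 0.445
finger_force: 0.0
```

```bash
python3 -m inch '[{"slide":[0,0,0],"delta_rot":[0,0,0]},{"slide":[0,0,0],"delta_rot":[0,0,0]},{"slide":[0,0,0],"delta_rot":[0,0,0]},{"slide":[0,0,0],"delta_rot":[0,0,0]},{"slide":[0,0,0],"delta_rot":[0,0,0]},{"slide":[0,0,0],"delta_rot":[0,0,0]}]'
```

```text
t: 5.2
tool_pos: [0.5808, -0.2635, 0.1839]
eef_rot: [[-1.0, 0.0, -0.0], [0.0, 1.0, -0.0], [0.0, -0.0, -1.0]]
contact_force: [0.1, -0.2, -0.7]
width: 0.327
finger_force: 30.0
```

The driver is gripped, so I lift straight up.

```bash
python3 -m inch '[{"slide":[0,0,-1],"delta_rot":[0,0,0]},{"slide":[0,0,-2.5],"delta_rot":[0,0,0]},{"slide":[0,0,-4.5],"delta_rot":[0,0,0]},{"slide":[0,0,-6.5],"delta_rot":[0,0,0]},{"slide":[0,0,-8.5],"delta_rot":[0,0,0]},{"slide":[0,0,-10.5],"delta_rot":[0,0,0]},{"slide":[0,0,-12],"delta_rot":[0,0,0]},{"slide":[0,0,-12],"delta_rot":[0,0,0]}]'
python3 -m inch '[{"slide":[0,0,0],"delta_rot":[0,0,0]},{"slide":[0,0,0],"delta_rot":[0,0,0]},{"slide":[0,0,0],"delta_rot":[0,0,0]},{"slide":[0,0,0],"delta_rot":[0,0,0]}]'
python3 - <<'E'
from h import *
w=img('wrist','w3.png');s=img('scene','s3.png');t=img('top')
print(robot.read_state()['tool_pos'])
def uv(d,X): c=d['R']@X+d['t'];p=d['mtx']@c;return (p/p[2])[:2].round(1)
X=np.array([.581,-.2625,.136]);print(uv(w,X),uv(s,X))
def crop(d,c,r,k):
    u,v=[int(x) for x in c];return cv2.resize(d['pixels'][max(v-r,0):v+r,max(u-r,0):u+r],(k,k),interpolation=cv2.INTER_CUBIC)
cu,cs=uv(w,X),uv(s,X)
cv2.imwrite('pics/c3.png',np.hstack([crop(w,cu,40,400),crop(s,cs,40,400)]))
E
```

```text
t: 5.87
tool_pos: [0.5818, -0.2642, 0.308]
eef_rot: [[-1.0, 0.0, 0.005], [0.0, 1.0, -0.003], [-0.005, -0.003, -1.0]]
contact_force: [-0.1, 0.2, -0.2]
width: 0.324
finger_force: 30.0
t: 6.2
tool_pos: [0.5804, -0.2633, 0.3029]
eef_rot: [[-1.0, 0.0, -0.002], [0.0, 1.0, 0.001], [0.002, 0.001, -1.0]]
contact_force: [-0.8, 0.1, -0.1]
width: 0.321
finger_force: 30.0
[ 0.5806179  -0.26350417  0.30340178]
[279.6 189.3] [389.3 275.2]
```

View pics/c3.png

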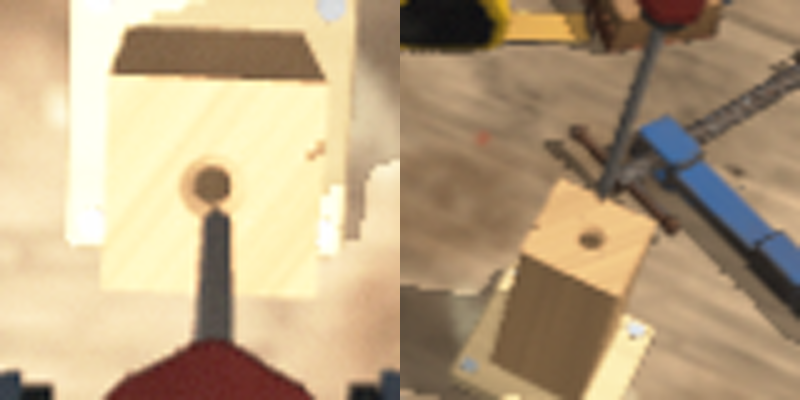

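The wrist half of the crop shows the tip at about (282.0,190.4) and the stand hole at (281.0,185.8). In the scene half they are at (390.0,272.8) and (387.5,282.4). Now I work out the tip offsets.

Run:
```python
from h import *
ld=lambda n:dict(np.load('/tmp/%s.npz'%n))
w,s=ld('wrist'),ld('scene')
for z in(.133,.1355,.138): print(z,'tip w',hit(w,(282,190.4),z).round(4),'s',hit(s,(390.,272.8),z).round(4))
print('hole w',hit(w,(281,185.8),.105).round(4),'s',hit(s,(387.5,282.4),.105).round(4))
from scipy.optimize import least_squares
def pr(d,X): c=d['R']@X+d['t'];p=d['mtx']@c;return (p/p[2])[:2]
r=least_squares(lambda X:np.r_[pr(w,X)-(282,190.4),pr(s,X)-(390,272.8)],[.58,-.26,.135]);print(r.x,r.cost)
C=-w['R'].T@w['t'];T=robot.read_state()['tool_pos'];print('cam rel tcp',C-T)
```

```text
0.133 tip w [ 0.5827 -0.2601  0.133 ] s [ 0.5899 -0.2614  0.133 ]
0.1355 tip w [ 0.5822 -0.2601  0.1355] s [ 0.588  -0.2616  0.1355]
0.138 tip w [ 0.5817 -0.2602  0.138 ] s [ 0.5861 -0.2618  0.138 ]
hole w [ 0.5838 -0.2609  0.105 ] s [ 0.5836 -0.2633  0.105 ]
[ 0.58006014 -0.26061669  0.14570257] 0.4276662703240376
cam rel tcp [-0.07098795 -0.0002554   0.17034272]
```

```bash
python3 -m inch '[{"slide":[-1,3,0],"delta_rot":[0,0,0]},{"slide":[-2,7,0],"delta_rot":[0,0,0]},{"slide":[-3,11,0],"delta_rot":[0,0,0]},{"slide":[-4,15,0],"delta_rot":[0,0,0]},{"slide":[-5,19,0],"delta_rot":[0,0,0]},{"slide":[-5.8,23,0],"delta_rot":[0,0,0]},{"slide":[-5.8,27,0],"delta_rot":[0,0,0]},{"slide":[-5.8,29.5,0],"delta_rot":[0,0,0]}]'
python3 -m inch '[{"slide":[0,0,1],"delta_rot":[0,0,0]},{"slide":[0,0,2],"delta_rot":[0,0,0]},{"slide":[0,0,3],"delta_rot":[0,0,0]},{"slide":[0,0,4],"delta_rot":[0,0,0]},{"slide":[0,0,4],"delta_rot":[0,0,0]},{"slide":[0,0,4],"delta_rot":[0,0,0]},{"slide":[0,0,4],"delta_rot":[0,0,0]},{"slide":[0,0,4],"delta_rot":[0,0,0]}]'
python3 - <<'E'
from h import *
w=img('wrist','w4.png');s=img('scene','s4.png')
print(robot.read_state()['tool_pos'])
def uv(d,X): c=d['R']@X+d['t'];p=d['mtx']@c;return (p/p[2])[:2].round(1)
X=np.array([.640,.035,.09]);cu,cs=uv(w,X),uv(s,X);print(cu,cs)
def crop(d,c,r,k):
    u,v=[int(x) for x in c];return cv2.resize(d['pixels'][max(v-r,0):v+r,max(u-r,0):u+r],(k,k),interpolation=cv2.INTER_CUBIC)
cv2.imwrite('pics/c4.png',np.hstack([crop(w,cu,40,400),crop(s,cs,25,400)]))
E
```

```text
t: 7.02
tool_pos: [0.6387, 0.0352, 0.3036]
eef_rot: [[-1.0, -0.002, -0.0], [-0.002, 1.0, 0.001], [0.0, 0.001, -1.0]]
contact_force: [0.2, -0.4, -1.3]
width: 0.324
finger_force: 30.0
t: 7.68
tool_pos: [0.6392, 0.0309, 0.2645]
eef_rot: [[-1.0, 0.001, 0.001], [0.001, 1.0, -0.0], [-0.001, -0.0, -1.0]]
contact_force: [-0.8, -0.6, -1.6]
width: 0.322
finger_force: 30.0
[0.63907604 0.03118378 0.26444082]
[282.9 187.5] [283.9 222. ]
```

View pics/c4.png

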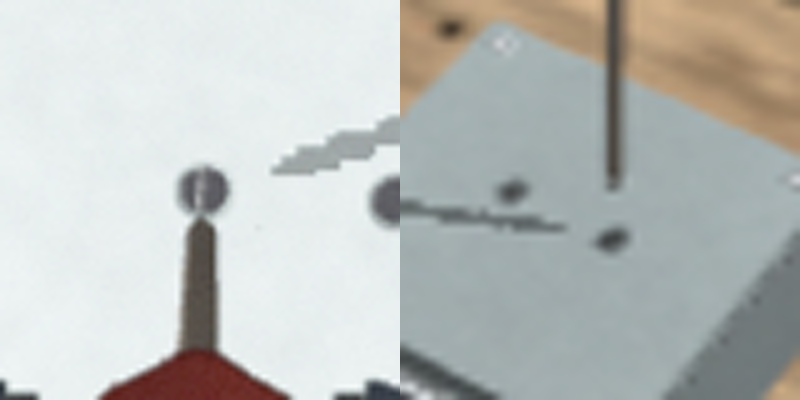

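The wrist half of the crop puts the tip at (281.8,190.0) and hole b at (282.2,184.6). The scene half puts them at (284.2,220.1) and (284.1,226.3).

Run:
```python
from h import *
ld=lambda n:dict(np.load('/tmp/%s.npz'%n))
w,s=ld('wrist'),ld('scene')
z=.0965
a,b=hit(w,(281.8,190.0),z),hit(w,(282.2,184.6),.0745);print('w',a,b,(b-a)*1000)
a,b=hit(s,(284.2,220.1),z),hit(s,(284.1,226.3),.0745);print('s',a,b,(b-a)*1000)
```

```text
w [0.64114352 0.03382132 0.0965    ] [0.64016363 0.03442487 0.0745    ] [ -0.97988046   0.60355164 -22.        ]
s [0.64111484 0.03480555 0.0965    ] [0.63907224 0.03411938 0.0745    ] [ -2.0425998   -0.68617823 -22.        ]
```

```bash
python3 -m inch '[{"slide":[0.12,0,0.4],"delta_rot":[0,0,0]},{"slide":[0.12,0,0.9],"delta_rot":[0,0,0]},{"slide":[0.12,0,1.4],"delta_rot":[0,0,0]},{"slide":[0.12,0,1.8],"delta_rot":[0,0,0]},{"slide":[0.12,0,1.8],"delta_rot":[0,0,0]},{"slide":[0.12,0,1.8],"delta_rot":[0,0,0]},{"slide":[0.12,0,1.8],"delta_rot":[0,0,0]}]'
python3 -m inch '[{"slide":[0,0,0.1],"delta_rot":[0,0,0]},{"slide":[0,0,0.2],"delta_rot":[0,0,0]},{"slide":[0,0,0.3],"delta_rot":[0,0,0]},{"slide":[0,0,0.4],"delta_rot":[0,0,0]},{"slide":[0,0,0.4],"delta_rot":[0,0,0]},{"slide":[0,0,0.4],"delta_rot":[0,0,0]}]'
```

```text
t: 8.37
tool_pos: [0.6377, 0.0314, 0.246]
eef_rot: [[-1.0, 0.0, 0.0], [0.0, 1.0, -0.0], [-0.0, -0.0, -1.0]]
contact_force: [0.2, 0.6, -0.6]
width: 0.324
finger_force: 30.0
t: 8.87
tool_pos: [0.6376, 0.0314, 0.2419]
eef_rot: [[-1.0, 0.0, -0.0], [0.0, 1.0, -0.0], [0.0, -0.0, -1.0]]
contact_force: [0.0, -0.4, -1.8]
width: 0.325
finger_force: 30.0
```

```bash
python3 -m inch '[{"slide":[0,0,0.1],"delta_rot":[0,0,0]},{"slide":[0,0,0.2],"delta_rot":[0,0,0]},{"slide":[0,0,0.3],"delta_rot":[0,0,0]},{"slide":[0,0,0.3],"delta_rot":[0,0,0]},{"slide":[0,0,0.3],"delta_rot":[0,0,0]}]'
python3 -m inch '[{"slide":[0,0,0.1],"delta_rot":[0,0,0]},{"slide":[0,0,0.2],"delta_rot":[0,0,0]},{"slide":[0,0,0.3],"delta_rot":[0,0,0]},{"slide":[0,0,0.4],"delta_rot":[0,0,0]},{"slide":[0,0,0.4],"delta_rot":[0,0,0]},{"slide":[0,0,0.4],"delta_rot":[0,0,0]}]'
```

```text
t: 9.28
tool_pos: [0.6376, 0.0314, 0.2388]
eef_rot: [[-1.0, 0.0, -0.0], [0.0, 1.0, -0.0], [0.0, -0.0, -1.0]]
contact_force: [-0.5, 0.5, -1.3]
width: 0.32
finger_force: 30.0
t: 9.78
tool_pos: [0.6376, 0.0314, 0.2348]
eef_rot: [[-1.0, 0.0, -0.0], [0.0, 1.0, -0.0], [0.0, -0.0, -1.0]]
contact_force: [0.3, -0.1, -0.4]
width: 0.322
finger_force: 30.0
```

The tip is 8 mm below the lid face with no force, so it is in the hole. I continue down.

```bash
python3 -m inch '[{"slide":[0,0,0.1],"delta_rot":[0,0,0]},{"slide":[0,0,0.2],"delta_rot":[0,0,0]},{"slide":[0,0,0.3],"delta_rot":[0,0,0]},{"slide":[0,0,0.4],"delta_rot":[0,0,0]},{"slide":[0,0,0.5],"delta_rot":[0,0,0]},{"slide":[0,0,0.6],"delta_rot":[0,0,0]},{"slide":[0,0,0.6],"delta_rot":[0,0,0]},{"slide":[0,0,0.6],"delta_rot":[0,0,0]}]'
python3 -m inch '[{"slide":[0,0,0.1],"delta_rot":[0,0,0]},{"slide":[0,0,0.2],"delta_rot":[0,0,0]},{"slide":[0,0,0.3],"delta_rot":[0,0,0]},{"slide":[0,0,0.3],"delta_rot":[0,0,0]},{"slide":[0,0,0.3],"delta_rot":[0,0,0]}]'
```

```text
t: 10.45
tool_pos: [0.6376, 0.0314, 0.2288]
eef_rot: [[-1.0, 0.0, -0.0], [0.0, 1.0, -0.0], [0.0, -0.0, -1.0]]
contact_force: [-0.2, -0.7, -1.2]
width: 0.321
finger_force: 30.0
t: 10.87
tool_pos: [0.6376, 0.0314, 0.2258]
eef_rot: [[-1.0, 0.0, -0.0], [0.0, 1.0, -0.0], [0.0, -0.0, -1.0]]
contact_force: [-0.5, -1.2, -0.7]
width: 0.322
finger_force: 30.0
```

```bash
python3 -m inch '[{"slide":[0,0,0.1],"delta_rot":[0,0,0]},{"slide":[0,0,0.15],"delta_rot":[0,0,0]},{"slide":[0,0,0.15],"delta_rot":[0,0,0]},{"slide":[0,0,0.15],"delta_rot":[0,0,0]}]'
```

```text
t: 11.2
tool_pos: [0.6376, 0.0314, 0.2244]
eef_rot: [[-1.0, 0.0, -0.0], [0.0, 1.0, 0.0], [0.0, 0.0, -1.0]]
contact_force: [-0.3, -0.5, 0.0]
width: 0.326
finger_force: 30.0
```

```bash
python3 -m inch '[{"slide":[0,0,0.1],"delta_rot":[0,0,0]},{"slide":[0,0,0.15],"delta_rot":[0,0,0]},{"slide":[0,0,0.15],"delta_rot":[0,0,0]},{"slide":[0,0,0.15],"delta_rot":[0,0,0]}]'
```

```text
t: 11.53
tool_pos: [0.6378, 0.0314, 0.2232]
eef_rot: [[-1.0, 0.0, 0.001], [0.0, 1.0, -0.0], [-0.001, -0.0, -1.0]]
contact_force: [-1.0, -0.5, 4.1]
width: 0.32
finger_force: 30.0
```

```bash
python3 -m inch '[{"slide":[0,0,0.1],"delta_rot":[0,0,0]},{"slide":[0,0,0.1],"delta_rot":[0,0,0]},{"slide":[0,0,0.1],"delta_rot":[0,0,0]}]'
```

```text
t: 11.78
tool_pos: [0.6377, 0.0314, 0.2221]
eef_rot: [[-1.0, 0.0, 0.0], [0.0, 1.0, -0.0], [-0.0, -0.0, -1.0]]
contact_force: [-0.2, 0.1, 4.8]
width: 0.324
finger_force: 30.0
```

```bash
python3 -m inch '[{"slide":[0,0,0.1],"delta_rot":[0,0,0]},{"slide":[0,0,0.1],"delta_rot":[0,0,0]},{"slide":[0,0,0.1],"delta_rot":[0,0,0]}]'
```

```text
t: 12.03
tool_pos: [0.6377, 0.0314, 0.221]
eef_rot: [[-1.0, 0.0, 0.0], [0.0, 1.0, -0.0], [-0.0, -0.0, -1.0]]
contact_force: [0.4, -0.1, 4.9]
width: 0.323
finger_force: 30.0
```

A soft, steady 5 N over 2 to 3 mm of travel means this is the latch plate. I keep pressing in small steps.

```bash
python3 -m inch '[{"slide":[0,0,0.1],"delta_rot":[0,0,0]},{"slide":[0,0,0.2],"delta_rot":[0,0,0]},{"slide":[0,0,0.2],"delta_rot":[0,0,0]},{"slide":[0,0,0.2],"delta_rot":[0,0,0]}]'
```

```text
t: 12.37
tool_pos: [0.6377, 0.0314, 0.219]
eef_rot: [[-1.0, 0.0, 0.0], [0.0, 1.0, -0.0], [-0.0, -0.0, -1.0]]
contact_force: [-1.2, -0.1, 4.5]
width: 0.328
finger_force: 30.0
```

```bash
python3 -m inch '[{"slide":[0,0,0.1],"delta_rot":[0,0,0]},{"slide":[0,0,0.2],"delta_rot":[0,0,0]},{"slide":[0,0,0.2],"delta_rot":[0,0,0]},{"slide":[0,0,0.2],"delta_rot":[0,0,0]}]'
```

```text
t: 12.7
tool_pos: [0.638, 0.0314, 0.2175]
eef_rot: [[-1.0, 0.0, 0.001], [0.0, 1.0, -0.0], [-0.001, -0.0, -1.0]]
contact_force: [-1.5, -0.6, 10.1]
width: 0.323
finger_force: 30.0
```

```bash
cat > tab.py <<'E'
from h import *
d=img('scene');W=cloud(d);P=W.reshape(-1,3)
Q=(P-[.637,.0545,0])[:,:2];a=np.deg2rad(-3);c=np.array([[np.cos(a),-np.sin(a)],[np.sin(a),np.cos(a)]]);q=Q@c
m=(abs(q[:,1])<.009)&(q[:,0]<-.05)&(q[:,0]>-.22)&(P[:,2]>.04)&(P[:,2]<.066)
print('tab n',m.sum(),'case-x range',np.percentile(q[m,0],[2,10,50]).round(4),'world y',np.median(P[m,1]).round(4))
E
python3 tab.py
```

```text
tab n 126 case-x range [-0.1126 -0.111  -0.0936] world y 0.056
```

```bash
python3 -m inch '[{"slide":[0,0,0],"delta_rot":[0,0,0]},{"slide":[0,0,0],"delta_rot":[0,0,0]}]'; python3 -m inch '[{"slide":[0,0,0.05],"delta_rot":[0,0,0]},{"slide":[0,0,0.05],"delta_rot":[0,0,0]}]'
```

```text
t: 12.92
tool_pos: [0.638, 0.0314, 0.2175]
eef_rot: [[-1.0, 0.0, 0.001], [0.0, 1.0, -0.0], [-0.001, -0.0, -1.0]]
contact_force: [-0.6, -0.9, 10.1]
width: 0.326
finger_force: 30.0
t: 13.08
tool_pos: [0.6382, 0.0314, 0.2173]
eef_rot: [[-1.0, 0.0, 0.002], [0.0, 1.0, -0.0], [-0.002, -0.0, -1.0]]
contact_force: [-1.9, -0.4, 14.7]
width: 0.324
finger_force: 30.0
```

It has now become rigid at 25 mm depth, which fits the frame pad, and the tray has not moved. I stop here, withdraw and go to hole a.

```bash
python3 -m inch '[{"slide":[0,0,-0.5],"delta_rot":[0,0,0]},{"slide":[0,0,-1.2],"delta_rot":[0,0,0]},{"slide":[0,0,-2],"delta_rot":[0,0,0]},{"slide":[0,0,-3],"delta_rot":[0,0,0]},{"slide":[0,0,-4],"delta_rot":[0,0,0]},{"slide":[0,0,-4.6],"delta_rot":[0,0,0]},{"slide":[0,0,-4.6],"delta_rot":[0,0,0]},{"slide":[0,0,-4.6],"delta_rot":[0,0,0]}]'
python3 -m inch '[{"slide":[-0.1,1,0],"delta_rot":[0,0,0]},{"slide":[-0.2,2,0],"delta_rot":[0,0,0]},{"slide":[-0.23,3,0],"delta_rot":[0,0,0]},{"slide":[-0.23,3.98,0],"delta_rot":[0,0,0]},{"slide":[-0.23,3.98,0],"delta_rot":[0,0,0]},{"slide":[-0.23,3.98,0],"delta_rot":[0,0,0]},{"slide":[-0.23,3.98,0],"delta_rot":[0,0,0]},{"slide":[-0.23,3.98,0],"delta_rot":[0,0,0]}]'
python3 - <<'E'
from h import *
w=img('wrist','w5.png');s=img('scene','s5.png')
print(robot.read_state()['tool_pos'])
def uv(d,X): c=d['R']@X+d['t'];p=d['mtx']@c;return (p/p[2])[:2].round(1)
X=np.array([.6415,.0745,.09]);cu,cs=uv(w,X),uv(s,X);print(cu,cs)
def crop(d,c,r,k):
    u,v=[int(x) for x in c];return cv2.resize(d['pixels'][max(v-r,0):v+r,max(u-r,0):u+r],(k,k),interpolation=cv2.INTER_CUBIC)
cv2.imwrite('pics/c5.png',np.hstack([crop(w,cu,25,400),crop(s,cs,25,400)]))
E
```

```text
t: 13.75
tool_pos: [0.6378, 0.0314, 0.2628]
eef_rot: [[-1.0, 0.0, 0.001], [0.0, 1.0, -0.0], [-0.001, -0.0, -1.0]]
contact_force: [0.1, -0.5, -1.9]
width: 0.322
finger_force: 30.0
t: 14.42
tool_pos: [0.6399, 0.0709, 0.2624]
eef_rot: [[-1.0, 0.0, -0.0], [0.0, 1.0, -0.0], [0.0, -0.0, -1.0]]
contact_force: [-0.3, -0.6, -0.6]
width: 0.324
finger_force: 30.0
[0.63995027 0.07082795 0.26243348]
[282.5 188.8] [271.3 216.2]
```

View pics/c5.png

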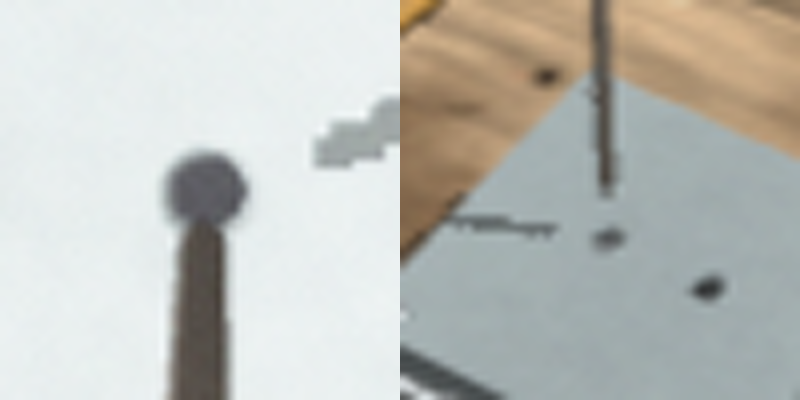

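In the wrist half of the crop, the tip is at (282.1,190.1) and hole a at (282.3,186.4). In the scene half they are at (271.2,214.5) and (271.6,220.3).

Run:
```python
from h import *
ld=lambda n:dict(np.load('/tmp/%s.npz'%n))
w,s=ld('wrist'),ld('scene')
z=.0945
a,b=hit(w,(282.1,190.1),z),hit(w,(282.3,186.4),.0745);print('w',a,b,(b-a)*1000)
a,b=hit(s,(271.2,214.5),z),hit(s,(271.6,220.3),.0745);print('s',a,b,(b-a)*1000)
```

```text
w [0.64182668 0.07406875 0.0945    ] [0.64222277 0.07446369 0.0745    ] [  0.39608453   0.39494194 -20.        ]
s [0.64329674 0.07558768 0.0945    ] [0.6413151  0.07386624 0.0745    ] [ -1.98164697  -1.72144507 -20.        ]
```

```bash
python3 -m inch '[{"slide":[0.04,0,0.5],"delta_rot":[0,0,0]},{"slide":[0.04,0,1],"delta_rot":[0,0,0]},{"slide":[0.04,0,1.5],"delta_rot":[0,0,0]},{"slide":[0.04,0,1.7],"delta_rot":[0,0,0]},{"slide":[0.04,0,1.8],"delta_rot":[0,0,0]},{"slide":[0.04,0,1.9],"delta_rot":[0,0,0]},{"slide":[0.04,0,2],"delta_rot":[0,0,0]},{"slide":[0.04,0,2.1],"delta_rot":[0,0,0]}]'
python3 -m inch '[{"slide":[0,0,0.1],"delta_rot":[0,0,0]},{"slide":[0,0,0.2],"delta_rot":[0,0,0]},{"slide":[0,0,0.3],"delta_rot":[0,0,0]},{"slide":[0,0,0.3],"delta_rot":[0,0,0]}]'
```

```text
t: 15.18
tool_pos: [0.6396, 0.0712, 0.2415]
eef_rot: [[-1.0, 0.0, 0.0], [0.0, 1.0, -0.0], [-0.0, -0.0, -1.0]]
contact_force: [0.3, 0.9, -0.8]
width: 0.323
finger_force: 30.0
t: 15.52
tool_pos: [0.6394, 0.0712, 0.2382]
eef_rot: [[-1.0, 0.0, -0.0], [0.0, 1.0, -0.0], [0.0, -0.0, -1.0]]
contact_force: [-0.2, 0.7, -0.3]
width: 0.326
finger_force: 30.0
```

```bash
python3 -m inch '[{"slide":[0,0,0.1],"delta_rot":[0,0,0]},{"slide":[0,0,0.2],"delta_rot":[0,0,0]},{"slide":[0,0,0.3],"delta_rot":[0,0,0]},{"slide":[0,0,0.4],"delta_rot":[0,0,0]},{"slide":[0,0,0.5],"delta_rot":[0,0,0]},{"slide":[0,0,0.6],"delta_rot":[0,0,0]},{"slide":[0,0,0.6],"delta_rot":[0,0,0]},{"slide":[0,0,0.6],"delta_rot":[0,0,0]}]'
```

```text
t: 16.18
tool_pos: [0.6395, 0.0712, 0.2324]
eef_rot: [[-1.0, 0.0, -0.0], [0.0, 1.0, -0.0], [0.0, -0.0, -1.0]]
contact_force: [-0.3, 0.2, -0.9]
width: 0.324
finger_force: 30.0
```

```bash
python3 -m inch '[{"slide":[0,0,0.1],"delta_rot":[0,0,0]},{"slide":[0,0,0.2],"delta_rot":[0,0,0]},{"slide":[0,0,0.3],"delta_rot":[0,0,0]},{"slide":[0,0,0.4],"delta_rot":[0,0,0]},{"slide":[0,0,0.5],"delta_rot":[0,0,0]},{"slide":[0,0,0.6],"delta_rot":[0,0,0]},{"slide":[0,0,0.6],"delta_rot":[0,0,0]},{"slide":[0,0,0.6],"delta_rot":[0,0,0]}]'
```

```text
t: 16.85
tool_pos: [0.6395, 0.0712, 0.2264]
eef_rot: [[-1.0, 0.0, -0.0], [0.0, 1.0, 0.0], [0.0, 0.0, -1.0]]
contact_force: [-0.0, 0.2, -0.9]
width: 0.324
finger_force: 30.0
```

```bash
python3 -m inch '[{"slide":[0,0,0.1],"delta_rot":[0,0,0]},{"slide":[0,0,0.2],"delta_rot":[0,0,0]},{"slide":[0,0,0.2],"delta_rot":[0,0,0]},{"slide":[0,0,0.2],"delta_rot":[0,0,0]}]'
```

```text
t: 17.18
tool_pos: [0.6395, 0.0712, 0.2243]
eef_rot: [[-1.0, 0.0, -0.0], [0.0, 1.0, -0.0], [0.0, -0.0, -1.0]]
contact_force: [0.2, 0.5, -0.1]
width: 0.327
finger_force: 30.0
```

```bash
python3 -m inch '[{"slide":[0,0,0.1],"delta_rot":[0,0,0]},{"slide":[0,0,0.1],"delta_rot":[0,0,0]},{"slide":[0,0,0.1],"delta_rot":[0,0,0]}]'
```

```text
t: 17.43
tool_pos: [0.6395, 0.0712, 0.2234]
eef_rot: [[-1.0, 0.0, -0.0], [0.0, 1.0, -0.0], [0.0, -0.0, -1.0]]
contact_force: [0.2, -0.4, -1.0]
width: 0.322
finger_force: 30.0
```

```bash
python3 -m inch '[{"slide":[0,0,0.1],"delta_rot":[0,0,0]},{"slide":[0,0,0.15],"delta_rot":[0,0,0]},{"slide":[0,0,0.15],"delta_rot":[0,0,0]},{"slide":[0,0,0.15],"delta_rot":[0,0,0]}]'
```

```text
t: 17.77
tool_pos: [0.6395, 0.0712, 0.2219]
eef_rot: [[-1.0, 0.0, -0.0], [0.0, 1.0, -0.0], [0.0, -0.0, -1.0]]
contact_force: [0.4, -1.1, -1.0]
width: 0.324
finger_force: 30.0
```

```bash
python3 -m inch '[{"slide":[0,0,0.1],"delta_rot":[0,0,0]},{"slide":[0,0,0.15],"delta_rot":[0,0,0]},{"slide":[0,0,0.15],"delta_rot":[0,0,0]},{"slide":[0,0,0.15],"delta_rot":[0,0,0]}]'
```

```text
t: 18.1
tool_pos: [0.6395, 0.0712, 0.2204]
eef_rot: [[-1.0, 0.0, 0.0], [0.0, 1.0, -0.0], [-0.0, -0.0, -1.0]]
contact_force: [0.5, -0.9, -0.7]
width: 0.328
finger_force: 30.0
```

```bash
python3 -m inch '[{"slide":[0,0,0.1],"delta_rot":[0,0,0]},{"slide":[0,0,0.15],"delta_rot":[0,0,0]},{"slide":[0,0,0.15],"delta_rot":[0,0,0]},{"slide":[0,0,0.15],"delta_rot":[0,0,0]}]'
```

```text
t: 18.43
tool_pos: [0.6395, 0.0712, 0.2189]
eef_rot: [[-1.0, 0.0, -0.0], [0.0, 1.0, 0.0], [0.0, 0.0, -1.0]]
contact_force: [0.6, -0.2, -1.1]
width: 0.321
finger_force: 30.0
```

```bash
python3 -m inch '[{"slide":[0,0,0.1],"delta_rot":[0,0,0]},{"slide":[0,0,0.1],"delta_rot":[0,0,0]},{"slide":[0,0,0.1],"delta_rot":[0,0,0]}]'
```

```text
t: 18.68
tool_pos: [0.6396, 0.0712, 0.2179]
eef_rot: [[-1.0, 0.0, 0.0], [0.0, 1.0, 0.0], [-0.0, 0.0, -1.0]]
contact_force: [0.1, 0.5, -0.1]
width: 0.322
finger_force: 30.0
```

```bash
python3 -m inch '[{"slide":[0,0,0.1],"delta_rot":[0,0,0]},{"slide":[0,0,0.1],"delta_rot":[0,0,0]},{"slide":[0,0,0.1],"delta_rot":[0,0,0]}]'
```

```text
t: 18.93
tool_pos: [0.6397, 0.0713, 0.2172]
eef_rot: [[-1.0, 0.0, 0.001], [0.0, 1.0, 0.0], [-0.001, 0.0, -1.0]]
contact_force: [-0.0, 0.1, 4.1]
width: 0.319
finger_force: 30.0
```

```bash
python3 -m inch '[{"slide":[0,0,0.05],"delta_rot":[0,0,0]},{"slide":[0,0,0.05],"delta_rot":[0,0,0]},{"slide":[0,0,0.05],"delta_rot":[0,0,0]}]'
python3 - <<'E'
from h import *
from scipy.optimize import least_squares
ld=lambda n:dict(np.load('/tmp/%s.npz'%n))
w,s=ld('wrist'),ld('scene')  # c5 pose
def pr(d,X): c=d['R']@X+d['t'];p=d['mtx']@c;return (p/p[2])[:2]
for n,a,b in(('tip',(282.1,190.1),(271.2,214.5)),('hole',(282.3,186.4),(271.6,220.3))):
    r=least_squares(lambda X:np.r_[pr(w,X)-a,pr(s,X)-b],[.64,.07,.09]);print(n,r.x,r.cost)
E
```

```text
t: 19.18
tool_pos: [0.6397, 0.0712, 0.2167]
eef_rot: [[-1.0, 0.0, 0.001], [0.0, 1.0, 0.0], [-0.001, 0.0, -1.0]]
contact_force: [-1.4, -0.2, 5.6]
width: 0.321
finger_force: 30.0
tip [0.64120727 0.07405731 0.09730869] 0.002141172910678339
hole [0.64250574 0.07449208 0.07305749] 0.0011125508191410474
```

```bash
python3 -m inch '[{"slide":[0,0,0.05],"delta_rot":[0,0,0]},{"slide":[0,0,0.05],"delta_rot":[0,0,0]},{"slide":[0,0,0.05],"delta_rot":[0,0,0]}]'; python3 -m inch '[{"slide":[0,0,0.05],"delta_rot":[0,0,0]},{"slide":[0,0,0.05],"delta_rot":[0,0,0]},{"slide":[0,0,0.05],"delta_rot":[0,0,0]}]'
python3 - <<'E'
from h import *
from scipy.optimize import least_squares
ld=lambda n:dict(np.load('/tmp/%s.npz'%n))
w,s=ld('wrist'),ld('scene')
def pr(d,X): c=d['R']@X+d['t'];p=d['mtx']@c;return (p/p[2])[:2]
# c4: wrist cam shifted by TCP difference to c5
w=dict(w);C=-w['R'].T@w['t']+np.array([.63908-.63995,.03118-.07083,.26444-.26243]);w['t']=-w['R']@C
for n,a,b in(('tip',(281.8,190.0),(284.2,220.1)),('hole',(282.2,184.6),(284.1,226.3))):
    r=least_squares(lambda X:np.r_[pr(w,X)-a,pr(s,X)-b],[.64,.03,.09]);print(n,r.x,r.cost)
E
```

```text
t: 19.43
tool_pos: [0.6397, 0.0713, 0.2163]
eef_rot: [[-1.0, 0.0, 0.001], [0.0, 1.0, 0.0], [-0.001, 0.0, -1.0]]
contact_force: [-0.8, 0.8, 4.9]
width: 0.325
finger_force: 30.0
t: 19.68
tool_pos: [0.6398, 0.0712, 0.2158]
eef_rot: [[-1.0, 0.0, 0.001], [0.0, 1.0, 0.0], [-0.001, 0.0, -1.0]]
contact_force: [0.5, 0.2, 5.4]
width: 0.324
finger_force: 30.0
tip [0.64063415 0.03415321 0.09740792] 0.009225120965071618
hole [0.64013844 0.03473948 0.07309759] 1.0866632480977717e-06
```

Soft again at about 5 N. I continue in small steps and check the tray.

```bash
python3 -m inch '[{"slide":[0,0,0.05],"delta_rot":[0,0,0]},{"slide":[0,0,0.1],"delta_rot":[0,0,0]},{"slide":[0,0,0.1],"delta_rot":[0,0,0]}]'; python3 -m inch '[{"slide":[0,0,0.05],"delta_rot":[0,0,0]},{"slide":[0,0,0.1],"delta_rot":[0,0,0]},{"slide":[0,0,0.1],"delta_rot":[0,0,0]}]' ; python3 tab.py
```

```text
t: 19.93
tool_pos: [0.6398, 0.0712, 0.2148]
eef_rot: [[-1.0, 0.0, 0.001], [0.0, 1.0, 0.0], [-0.001, 0.0, -1.0]]
contact_force: [0.5, -0.5, 6.5]
width: 0.327
finger_force: 30.0
t: 20.18
tool_pos: [0.6397, 0.0712, 0.2137]
eef_rot: [[-1.0, 0.0, 0.001], [0.0, 1.0, 0.0], [-0.001, 0.0, -1.0]]
contact_force: [0.2, -0.3, 6.2]
width: 0.327
finger_force: 30.0
tab n 121 case-x range [-0.1132 -0.1116 -0.093 ] world y 0.0562
```

```bash
python3 -m inch '[{"slide":[0,0,0.05],"delta_rot":[0,0,0]},{"slide":[0,0,0.1],"delta_rot":[0,0,0]},{"slide":[0,0,0.1],"delta_rot":[0,0,0]}]'; python3 -m inch '[{"slide":[0,0,0.05],"delta_rot":[0,0,0]},{"slide":[0,0,0.1],"delta_rot":[0,0,0]},{"slide":[0,0,0.1],"delta_rot":[0,0,0]}]' ; python3 tab.py
```

```text
t: 20.48
tool_pos: [0.6396, 0.0712, 0.2125]
eef_rot: [[-1.0, 0.0, 0.0], [0.0, 1.0, 0.0], [-0.0, 0.0, -1.0]]
contact_force: [0.0, 0.9, 3.2]
width: 0.325
finger_force: 30.0
t: 20.73
tool_pos: [0.6395, 0.0712, 0.2113]
eef_rot: [[-1.0, 0.0, -0.0], [0.0, 1.0, 0.0], [0.0, 0.0, -1.0]]
contact_force: [0.3, 0.2, 2.6]
width: 0.324
finger_force: 30.0
tab n 129 case-x range [-0.134  -0.1325 -0.1143] world y 0.0573
```

Run:
```python
from h import *
w=img('wrist','w6.png');s=img('scene','s6.png')
W=cloud(w);T=robot.read_state()['tool_pos'];print(T)
# handle lower end / shaft profile seen by wrist: width of dark-on-lid along rows
cv2.imwrite('pics/c6.png',np.hstack([cv2.resize(w['pixels'][150:300,230:330],(400,600),interpolation=cv2.INTER_CUBIC),cv2.resize(s['pixels'][130:280,220:320],(400,600),interpolation=cv2.INTER_CUBIC)]))
```

```text
[0.63958032 0.07119876 0.21144342]
```

View pics/c6.png

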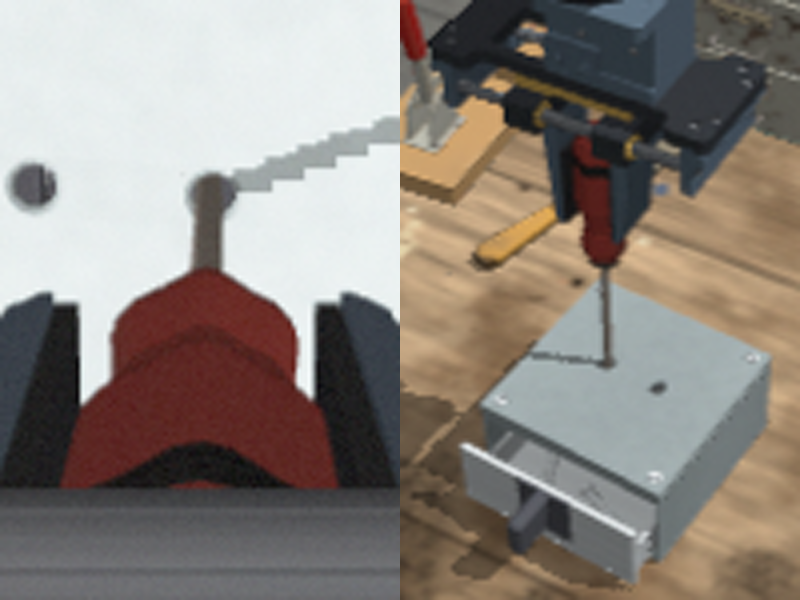

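The tray has sprung out about 21 mm: the scene half of the crop shows a gap behind the front panel at about (580,480), and the driver is still in hole a. I withdraw and carry the driver back to the stand.

```bash
python3 -m inch '[{"slide":[0,0,-0.6],"delta_rot":[0,0,0]},{"slide":[0,0,-1.6],"delta_rot":[0,0,0]},{"slide":[0,0,-3],"delta_rot":[0,0,0]},{"slide":[0,0,-4.5],"delta_rot":[0,0,0]},{"slide":[0,0,-6],"delta_rot":[0,0,0]},{"slide":[0,0,-7.5],"delta_rot":[0,0,0]},{"slide":[0,0,-9],"delta_rot":[0,0,0]},{"slide":[0,0,-9.2],"delta_rot":[0,0,0]}]'
python3 -m inch '[{"slide":[1,-4,0],"delta_rot":[0,0,0]},{"slide":[2,-8,0],"delta_rot":[0,0,0]},{"slide":[3,-12,0],"delta_rot":[0,0,0]},{"slide":[4,-16,0],"delta_rot":[0,0,0]},{"slide":[5,-20,0],"delta_rot":[0,0,0]},{"slide":[5.8,-24,0],"delta_rot":[0,0,0]},{"slide":[5.87,-28,0],"delta_rot":[0,0,0]},{"slide":[5.87,-31,0],"delta_rot":[0,0,0]}]'
python3 -m inch '[{"slide":[0,-1.5,0],"delta_rot":[0,0,0]},{"slide":[0,-2.47,0],"delta_rot":[0,0,0]},{"slide":[0,-2.47,0],"delta_rot":[0,0,0]},{"slide":[0,-2.47,0],"delta_rot":[0,0,0]},{"slide":[0,-2.47,0],"delta_rot":[0,0,0]},{"slide":[0,-2.47,0],"delta_rot":[0,0,0]}]'
python3 - <<'E'
from h import *
w=img('wrist','w7.png');s=img('scene','s7.png');T=robot.read_state();print(T['tool_pos'],T['eef_rot'].round(4).tolist())
for n,(u,v),f in(('w',(279,189),w),('s',(389,275),s)):
    a=cv2.imread('pics/%s3.png'%n);
    for lab,(x0,y0,x1,y1) in dict(w=dict(tip=(274,191,292,212),hole=(270,175,294,188)),s=dict(shaft=(382,256,404,275),hole=(374,272,400,300)))[n].items():
        t=a[y0:y1,x0:x1];r=cv2.matchTemplate(f['pixels'][y0-20:y1+20,x0-20:x1+20],t,cv2.TM_CCOEFF_NORMED)
        _,m,_,p=cv2.minMaxLoc(r);print(n,lab,round(m,3),p[0]-20,p[1]-20)
cv2.imwrite('pics/c7.png',np.hstack([cv2.resize(x['pixels'][v-40:v+40,u-40:u+40],(400,400),interpolation=cv2.INTER_CUBIC) for x,u,v in((w,279,189),(s,389,275))]))
E
```

```text
t: 21.55
tool_pos: [0.6403, 0.0712, 0.3067]
eef_rot: [[-1.0, 0.0, 0.004], [0.0, 1.0, 0.0], [-0.004, 0.0, -1.0]]
contact_force: [0.6, 0.2, -0.1]
width: 0.327
finger_force: 30.0
t: 22.22
tool_pos: [0.5795, -0.2417, 0.3032]
eef_rot: [[-1.0, 0.002, -0.001], [0.002, 1.0, -0.0], [0.001, -0.0, -1.0]]
contact_force: [-0.0, 0.2, -1.0]
width: 0.323
finger_force: 30.0
t: 22.72
tool_pos: [0.581, -0.2619, 0.3035]
eef_rot: [[-1.0, -0.001, 0.0], [-0.001, 1.0, 0.0], [-0.0, 0.0, -1.0]]
contact_force: [-0.7, 0.5, -1.5]
width: 0.321
finger_force: 30.0
[ 0.58097379 -0.26233622  0.30358187] [[-1.0, -0.0011, 0.0001], [-0.0011, 1.0, 0.0], [-0.0001, 0.0, -1.0]]
w tip 0.998 0 0
w hole 0.993 -1 -1
s shaft 0.977 0 0
s hole 0.998 0 0
```

View pics/c7.png

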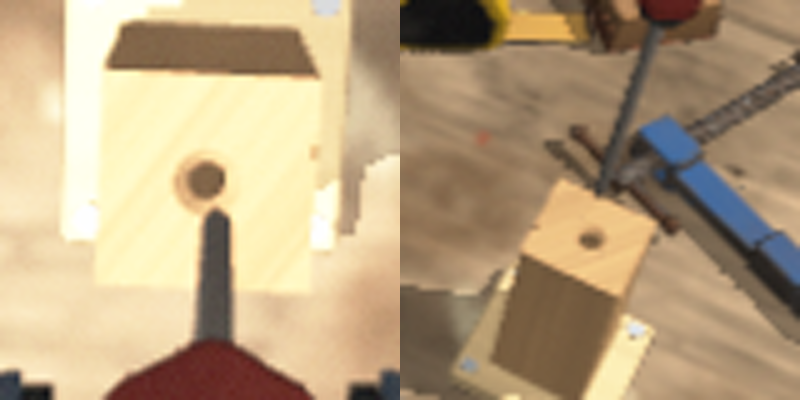

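The tip sits exactly where it did before in the wrist view (282,190), so the driver did not slip. The stand hole appears about 1 px to the left, which matches the remaining 1 mm error in y. I settle and correct.

```bash
python3 -m inch '[{"slide":[0,-0.1,0],"delta_rot":[0,0,0.06]},{"slide":[0,-0.1,0],"delta_rot":[0,0,0.06]},{"slide":[0,-0.1,0],"delta_rot":[0,0,0.06]},{"slide":[0,-0.1,0],"delta_rot":[0,0,0.06]},{"slide":[0,-0.1,0],"delta_rot":[0,0,0.06]},{"slide":[0,-0.1,0],"delta_rot":[0,0,0.06]}]'
python3 - <<'E'
from h import *
w=img('wrist');T=robot.read_state();print(T['tool_pos'].round(5),T['eef_rot'].round(4).tolist())
a=cv2.imread('pics/w3.png')
for lab,(x0,y0,x1,y1) in dict(tip=(274,191,292,212),hole=(270,175,294,188)).items():
    up=lambda i:cv2.resize(i,None,fx=8,fy=8,interpolation=cv2.INTER_CUBIC)
    r=cv2.matchTemplate(up(w['pixels'][y0-3:y1+3,x0-3:x1+3]),up(a[y0:y1,x0:x1]),cv2.TM_CCOEFF_NORMED);_,m,_,p=cv2.minMaxLoc(r);print(lab,m,p[0]/8-3,p[1]/8-3)
E
```

```text
t: 23.32
tool_pos: [0.5807, -0.2645, 0.3034]
eef_rot: [[-1.0, 0.001, -0.0], [0.001, 1.0, 0.0], [0.0, 0.0, -1.0]]
contact_force: [-0.2, -0.4, -1.1]
width: 0.322
finger_force: 30.0
[ 0.58073 -0.26449  0.30339] [[-1.0, 0.0013, -0.0], [0.0013, 1.0, 0.0], [0.0, 0.0, -1.0]]
tip 0.997892439365387 0.0 0.0
hole 0.9967161417007446 1.25 -0.75
```

```bash
python3 -m inch '[{"slide":[0,0.1,0],"delta_rot":[0,0,0]},{"slide":[0,0.1,0],"delta_rot":[0,0,0]},{"slide":[0,0.1,0.5],"delta_rot":[0,0,0]},{"slide":[0,0.1,1],"delta_rot":[0,0,0]},{"slide":[0,0.1,1.5],"delta_rot":[0,0,0]},{"slide":[0,0.1,1.5],"delta_rot":[0,0,0]},{"slide":[0,0.1,1.5],"delta_rot":[0,0,0]},{"slide":[0,0.1,1.5],"delta_rot":[0,0,0]}]'
python3 -m inch '[{"slide":[0,0,0.3],"delta_rot":[0,0,0]},{"slide":[0,0,0.6],"delta_rot":[0,0,0]},{"slide":[0,0,0.9],"delta_rot":[0,0,0]},{"slide":[0,0,1.2],"delta_rot":[0,0,0]},{"slide":[0,0,1.5],"delta_rot":[0,0,0]},{"slide":[0,0,1.5],"delta_rot":[0,0,0]}]'
```

```text
t: 24.03
tool_pos: [0.5808, -0.2635, 0.2884]
eef_rot: [[-1.0, 0.001, -0.0], [0.001, 1.0, -0.0], [0.0, -0.0, -1.0]]
contact_force: [-0.3, 0.1, -0.9]
width: 0.324
finger_force: 30.0
t: 24.53
tool_pos: [0.5805, -0.2633, 0.2726]
eef_rot: [[-1.0, 0.001, -0.001], [0.001, 1.0, 0.001], [0.001, 0.001, -1.0]]
contact_force: [-0.1, -0.1, -1.8]
width: 0.325
finger_force: 30.0
```

```bash
python3 -m inch '[{"slide":[0,0,0.3],"delta_rot":[0,0,0]},{"slide":[0,0,0.6],"delta_rot":[0,0,0]},{"slide":[0,0,0.9],"delta_rot":[0,0,0]},{"slide":[0,0,1.2],"delta_rot":[0,0,0]},{"slide":[0,0,1.2],"delta_rot":[0,0,0]}]'
```

```text
t: 24.95
tool_pos: [0.5805, -0.2633, 0.2606]
eef_rot: [[-1.0, 0.001, -0.001], [0.001, 1.0, 0.0], [0.001, 0.0, -1.0]]
contact_force: [0.1, 0.4, -1.6]
width: 0.324
finger_force: 30.0
```

```bash
python3 -m inch '[{"slide":[0,0,0.3],"delta_rot":[0,0,0]},{"slide":[0,0,0.7],"delta_rot":[0,0,0]},{"slide":[0,0,1.1],"delta_rot":[0,0,0]},{"slide":[0,0,1.5],"delta_rot":[0,0,0]},{"slide":[0,0,2],"delta_rot":[0,0,0]},{"slide":[0,0,2.5],"delta_rot":[0,0,0]},{"slide":[0,0,2.5],"delta_rot":[0,0,0]}]'
```

```text
t: 25.53
tool_pos: [0.5803, -0.2632, 0.2351]
eef_rot: [[-1.0, 0.001, -0.002], [0.001, 1.0, 0.001], [0.002, 0.001, -1.0]]
contact_force: [-0.4, -0.2, -1.1]
width: 0.324
finger_force: 30.0
```

Going in freely. I continue to about TCP z = 0.187.

```bash
python3 -m inch '[{"slide":[0,0,0.4],"delta_rot":[0,0,0]},{"slide":[0,0,0.9],"delta_rot":[0,0,0]},{"slide":[0,0,1.4],"delta_rot":[0,0,0]},{"slide":[0,0,1.9],"delta_rot":[0,0,0]},{"slide":[0,0,2.4],"delta_rot":[0,0,0]},{"slide":[0,0,2.8],"delta_rot":[0,0,0]},{"slide":[0,0,2.8],"delta_rot":[0,0,0]}]'
```

```text
t: 26.12
tool_pos: [0.5804, -0.2632, 0.2073]
eef_rot: [[-1.0, 0.001, -0.001], [0.001, 1.0, 0.001], [0.001, 0.001, -1.0]]
contact_force: [-0.3, 0.5, -1.7]
width: 0.322
finger_force: 30.0
```

```bash
python3 -m inch '[{"slide":[0,0,0.4],"delta_rot":[0,0,0]},{"slide":[0,0,0.8],"delta_rot":[0,0,0]},{"slide":[0,0,1.2],"delta_rot":[0,0,0]},{"slide":[0,0,1.6],"delta_rot":[0,0,0]},{"slide":[0,0,1.9],"delta_rot":[0,0,0]},{"slide":[0,0,1.9],"delta_rot":[0,0,0]},{"slide":[0,0,1.9],"delta_rot":[0,0,0]}]'
```

```text
t: 26.7
tool_pos: [0.5807, -0.2634, 0.1893]
eef_rot: [[-1.0, 0.001, -0.0], [0.001, 1.0, 0.0], [0.0, 0.0, -1.0]]
contact_force: [-0.5, 0.9, -0.7]
width: 0.325
finger_force: 30.0
```

```bash
python3 -m inch '[{"slide":[0,0,0.2],"delta_rot":[0,0,0]},{"slide":[0,0,0.35],"delta_rot":[0,0,0]},{"slide":[0,0,0.35],"delta_rot":[0,0,0]},{"slide":[0,0,0.35],"delta_rot":[0,0,0]}]'
```

```text
t: 27.03
tool_pos: [0.5807, -0.2635, 0.1859]
eef_rot: [[-1.0, 0.001, -0.0], [0.001, 1.0, 0.0], [0.0, 0.0, -1.0]]
contact_force: [-0.9, 0.6, -1.6]
width: 0.32
finger_force: 30.0
```

```bash
python3 -m inch '[{"slide":[0,0,0],"delta_rot":[0,0,0]},{"slide":[0,0,0],"delta_rot":[0,0,0]},{"slide":[0,0,0],"delta_rot":[0,0,0]},{"slide":[0,0,0],"delta_rot":[0,0,0]},{"slide":[0,0,0],"delta_rot":[0,0,0]},{"slide":[0,0,0],"delta_rot":[0,0,0]},{"slide":[0,0,0],"delta_rot":[0,0,0]},{"slide":[0,0,0],"delta_rot":[0,0,0]}]' 0
```

```text
t: 27.7
tool_pos: [0.5807, -0.2635, 0.1859]
eef_rot: [[-1.0, 0.001, -0.0], [0.001, 1.0, -0.0], [0.0, -0.0, -1.0]]
contact_force: [0.6, 0.3, -0.3]
width: 0.875
finger_force: 0.0
```

```bash
python3 -m inch '[{"slide":[0,0,0],"delta_rot":[0,0,0]},{"slide":[0,0,0],"delta_rot":[0,0,0]},{"slide":[0,0,-2],"delta_rot":[0,0,0]},{"slide":[0,0,-5],"delta_rot":[0,0,0]},{"slide":[0,0,-8],"delta_rot":[0,0,0]},{"slide":[0,0,-11],"delta_rot":[0,0,0]},{"slide":[0,0,-13],"delta_rot":[0,0,0]},{"slide":[0,0,-13],"delta_rot":[0,0,0]}]'
python3 -m inch '[{"slide":[1,4,0],"delta_rot":[0,0,3]},{"slide":[3,8,0],"delta_rot":[0,0,3]},{"slide":[5,12,0],"delta_rot":[0,0,3]},{"slide":[6,16,0],"delta_rot":[0,0,3]},{"slide":[7,20,0],"delta_rot":[0,0,3]},{"slide":[8,24,0],"delta_rot":[0,0,3]},{"slide":[8,28,0],"delta_rot":[0,0,3]},{"slide":[8,32,0],"delta_rot":[0,0,3]}]'
python3 -m inch '[{"slide":[0,0,2],"delta_rot":[0,0,0]},{"slide":[0,0,4],"delta_rot":[0,0,0]},{"slide":[0,0,6],"delta_rot":[0,0,0]},{"slide":[0,0,8],"delta_rot":[0,0,0]},{"slide":[0,0,8],"delta_rot":[0,0,0]},{"slide":[0,0,8],"delta_rot":[0,0,0]}]'
python3 - <<'E'
from h import *
for n in('wrist','top'):
    d=img(n);P=cloud(d).reshape(-1,3);q=P-[.636,.0545,0];a=np.deg2rad(-3);c=np.array([[np.cos(a),-np.sin(a)],[np.sin(a),np.cos(a)]]);q=q[:,:2]@c
    m=(abs(q[:,1])<.03)&(q[:,0]<-.092)&(q[:,0]>-.16)&(P[:,2]>.045)&(P[:,2]<.068)
    print(n,m.sum()); 
    if m.sum()>5: print(P[m].mean(0).round(4),np.percentile(P[m],[3,97],axis=0).round(4).tolist())
    m=(np.hypot(P[:,0]-.58,P[:,1]+.262)<.035)&(P[:,2]>.12);print('driver',m.sum(),P[m].max(0) if m.sum() else '')
T=robot.read_state();print(T['tool_pos'],T['eef_rot'].round(3).tolist())
d=img('scene');P=cloud(d).reshape(-1,3);m=(np.hypot(P[:,0]-.58,P[:,1]+.262)<.035)&(P[:,2]>.12);print('driver s',m.sum(),P[m].max(0),P[m].min(0))
E
```

```text
t: 28.37
tool_pos: [0.5822, -0.2643, 0.3209]
eef_rot: [[-1.0, 0.001, 0.006], [0.001, 1.0, -0.004], [-0.006, -0.004, -1.0]]
contact_force: [0.0, -0.2, 0.2]
width: 0.997
finger_force: 0.0
t: 29.03
tool_pos: [0.5, 0.0572, 0.3158]
eef_rot: [[-0.999, 0.054, -0.0], [0.054, 0.999, -0.0], [0.0, -0.0, -1.0]]
contact_force: [2.0, -0.6, 0.5]
width: 1.0
finger_force: 0.0
t: 29.53
tool_pos: [0.5005, 0.0554, 0.2354]
eef_rot: [[-0.999, 0.054, -0.002], [0.054, 0.999, 0.0], [0.002, -0.0, -1.0]]
contact_force: [-0.7, 0.5, 0.7]
width: 1.0
finger_force: 0.0
wrist 957
[0.531  0.0603 0.0596] [[0.5051, 0.0329, 0.0479], [0.5434, 0.0863, 0.0632]]
driver 0 
top 0
driver 233 [ 0.59628555 -0.24856023  0.2571497 ]
[0.50169433 0.05533542 0.23690711] [[-0.999, 0.054, 0.001], [0.054, 0.999, -0.0], [-0.001, 0.0, -1.0]]
driver s 547 [ 0.592637   -0.24888338  0.25346559] [ 0.56257561 -0.27948156  0.12046888]
```

Run:
```python
from h import *
d=dict(np.load('/tmp/wrist.npz'));P=cloud(d).reshape(-1,3)
for lo in np.arange(.495,.56,.006):
    m=(P[:,0]>lo)&(P[:,0]<lo+.006)&(abs(P[:,1]-.06)<.1)&(P[:,2]>.05)&(P[:,2]<.068)
    if m.sum(): print(lo.round(3),m.sum(),P[m,1].min().round(4),P[m,1].max().round(4),P[m,2].max().round(4))
```

```text
0.501 47 0.0573 0.0665 0.0628
0.507 73 0.056 0.0674 0.064
0.513 68 0.0556 0.067 0.0635
0.519 69 0.0553 0.0667 0.0636
0.525 66 0.055 0.0665 0.0633
0.531 265 -0.0068 0.0731 0.0632
0.537 728 -0.007 0.1269 0.0641
0.543 155 0.0574 0.1272 0.0639
```

```bash
python3 -m inch '[{"slide":[-1.7,0.65,0],"delta_rot":[0,0,0]},{"slide":[-1.7,0.65,4],"delta_rot":[0,0,0]},{"slide":[-1.7,0.65,8],"delta_rot":[0,0,0]},{"slide":[-1.7,0.65,12],"delta_rot":[0,0,0]},{"slide":[-1.7,0.65,15],"delta_rot":[0,0,0]},{"slide":[-1.7,0.65,15],"delta_rot":[0,0,0]},{"slide":[-1.7,0.65,15],"delta_rot":[0,0,0]},{"slide":[-1.7,0.65,15],"delta_rot":[0,0,0]}]'
```

```text
t: 30.35
tool_pos: [0.5199, 0.061, 0.088]
eef_rot: [[-0.999, 0.054, 0.003], [0.054, 0.999, 0.0], [-0.003, 0.0, -1.0]]
contact_force: [0.6, -0.2, 0.4]
width: 1.002
finger_force: 0.0
```

```bash
python3 -m inch '[{"slide":[0,0,1.5],"delta_rot":[0,0,0]},{"slide":[0,0,3],"delta_rot":[0,0,0]},{"slide":[0,0,4.5],"delta_rot":[0,0,0]},{"slide":[0,0,5.5],"delta_rot":[0,0,0]},{"slide":[0,0,5.5],"delta_rot":[0,0,0]},{"slide":[0,0,5.5],"delta_rot":[0,0,0]},{"slide":[0,0,5.5],"delta_rot":[0,0,0]}]'
python3 -m inch '[{"slide":[0,0,0],"delta_rot":[0,0,0]},{"slide":[0,0,0],"delta_rot":[0,0,0]},{"slide":[0,0,0],"delta_rot":[0,0,0]},{"slide":[0,0,0],"delta_rot":[0,0,0]},{"slide":[0,0,0],"delta_rot":[0,0,0]},{"slide":[0,0,0],"delta_rot":[0,0,0]},{"slide":[0,0,0],"delta_rot":[0,0,0]},{"slide":[0,0,0],"delta_rot":[0,0,0]}]' 1
python3 -m inch '[{"slide":[0,0,0],"delta_rot":[0,0,0]},{"slide":[0,0,0],"delta_rot":[0,0,0]},{"slide":[0,0,0],"delta_rot":[0,0,0]},{"slide":[0,0,0],"delta_rot":[0,0,0]},{"slide":[0,0,0],"delta_rot":[0,0,0]},{"slide":[0,0,0],"delta_rot":[0,0,0]},{"slide":[0,0,0],"delta_rot":[0,0,0]},{"slide":[0,0,0],"delta_rot":[0,0,0]}]'
```

```text
t: 30.93
tool_pos: [0.5194, 0.061, 0.0322]
eef_rot: [[-0.999, 0.054, 0.002], [0.054, 0.999, 0.0], [-0.002, 0.0, -1.0]]
contact_force: [-0.3, 0.3, 0.5]
width: 0.997
finger_force: 0.0
t: 31.6
tool_pos: [0.5185, 0.061, 0.0309]
eef_rot: [[-0.999, 0.054, -0.0], [0.054, 0.999, -0.0], [0.0, -0.0, -1.0]]
contact_force: [-0.1, 0.7, 0.7]
width: 0.45
finger_force: 0.0
t: 32.27
tool_pos: [0.5185, 0.0615, 0.0309]
eef_rot: [[-0.999, 0.054, -0.0], [0.054, 0.999, 0.001], [0.0, 0.001, -1.0]]
contact_force: [0.2, 7.5, -0.4]
width: 0.132
finger_force: 30.0
```

Tab gripped at 12 mm. Now I pull along the tool's +x.

```bash
python3 -m inch '[{"slide":[0.5,0,0],"delta_rot":[0,0,0]},{"slide":[1,0,0],"delta_rot":[0,0,0]},{"slide":[1.6,0,0],"delta_rot":[0,0,0]},{"slide":[2.2,0,0],"delta_rot":[0,0,0]},{"slide":[2.8,0,0],"delta_rot":[0,0,0]},{"slide":[3.3,0,0],"delta_rot":[0,0,0]},{"slide":[3.6,0,0],"delta_rot":[0,0,0]},{"slide":[3.6,0,0],"delta_rot":[0,0,0]}]'; python3 -m inch '[{"slide":[0.1,0,0],"delta_rot":[0,0,0]},{"slide":[0.2,0,0],"delta_rot":[0,0,0]},{"slide":[0.2,0,0],"delta_rot":[0,0,0]},{"slide":[0.2,0,0],"delta_rot":[0,0,0]}]'
```

```text
t: 32.93
tool_pos: [0.4819, 0.0635, 0.0309]
eef_rot: [[-0.999, 0.054, -0.0], [0.054, 0.999, 0.001], [0.0, 0.001, -1.0]]
contact_force: [-0.8, 7.6, -0.9]
width: 0.126
finger_force: 30.0
t: 33.27
tool_pos: [0.4805, 0.0636, 0.0309]
eef_rot: [[-0.999, 0.054, 0.0], [0.054, 0.999, 0.001], [-0.0, 0.001, -1.0]]
contact_force: [-0.3, 8.7, -1.1]
width: 0.129
finger_force: 30.0
```

```bash
python3 -m inch '[{"slide":[0.1,0,0],"delta_rot":[0,0,0]},{"slide":[0.15,0,0],"delta_rot":[0,0,0]},{"slide":[0.15,0,0],"delta_rot":[0,0,0]},{"slide":[0.15,0,0],"delta_rot":[0,0,0]}]'
```

```text
t: 33.6
tool_pos: [0.4803, 0.0636, 0.0309]
eef_rot: [[-0.999, 0.054, 0.002], [0.054, 0.999, 0.001], [-0.002, 0.001, -1.0]]
contact_force: [6.7, 7.9, -6.4]
width: 0.132
finger_force: 30.0
```

The stop has been reached: the force rises and motion ends after 38 mm of pull. I relax, open and lift.

```bash
python3 -m inch '[{"slide":[-0.1,0,0],"delta_rot":[0,0,0]},{"slide":[-0.1,0,0],"delta_rot":[0,0,0]}]'; python3 -m inch '[{"slide":[0,0,0],"delta_rot":[0,0,0]},{"slide":[0,0,0],"delta_rot":[0,0,0]},{"slide":[0,0,0],"delta_rot":[0,0,0]},{"slide":[0,0,0],"delta_rot":[0,0,0]},{"slide":[0,0,0],"delta_rot":[0,0,0]},{"slide":[0,0,0],"delta_rot":[0,0,0]},{"slide":[0,0,0],"delta_rot":[0,0,0]},{"slide":[0,0,0],"delta_rot":[0,0,0]}]' 0
python3 -m inch '[{"slide":[0,0,0],"delta_rot":[0,0,0]},{"slide":[0,0,0],"delta_rot":[0,0,0]},{"slide":[0,0,-2],"delta_rot":[0,0,0]},{"slide":[0,0,-5],"delta_rot":[0,0,0]},{"slide":[0,0,-8],"delta_rot":[0,0,0]},{"slide":[0,0,-11],"delta_rot":[0,0,0]},{"slide":[0,0,-14],"delta_rot":[0,0,0]},{"slide":[0,0,-16],"delta_rot":[0,0,0]}]'
python3 -m inch '[{"slide":[0,0,0],"delta_rot":[0,0,0]},{"slide":[0,0,0],"delta_rot":[0,0,0]},{"slide":[0,0,0],"delta_rot":[0,0,0]},{"slide":[0,0,0],"delta_rot":[0,0,0]}]'
python3 tab.py
python3 - <<'E'
from h import *
d=dict(np.load('/tmp/scene.npz'));P=cloud(d).reshape(-1,3);m=(np.hypot(P[:,0]-.58,P[:,1]+.262)<.035)&(P[:,2]>.12);print('driver s',m.sum(),P[m].max(0),P[m].min(0))
a=cv2.imread('pics/s0.png').astype(int);f=abs(a-d['pixels']).sum(2)>90
for n,(x0,y0,x1,y1) in dict(tape=(338,215,390,250),offcut_brown=(375,205,415,242),block_left=(172,203,214,232),spanner=(275,308,355,352)).items(): print(n,f[y0:y1,x0:x1].mean().round(3))
E
```

```text
t: 33.77
tool_pos: [0.4804, 0.0636, 0.0309]
eef_rot: [[-0.999, 0.054, 0.0], [0.054, 0.999, 0.001], [-0.0, 0.001, -1.0]]
contact_force: [2.0, 8.4, -1.6]
width: 0.132
finger_force: 30.0
t: 34.43
tool_pos: [0.48, 0.0631, 0.0309]
eef_rot: [[-0.999, 0.054, -0.0], [0.054, 0.999, 0.0], [0.0, 0.0, -1.0]]
contact_force: [-0.7, -0.1, 0.0]
width: 0.683
finger_force: 0.0
t: 35.1
tool_pos: [0.4805, 0.0631, 0.1936]
eef_rot: [[-0.999, 0.054, 0.002], [0.054, 0.999, -0.0], [-0.002, 0.0, -1.0]]
contact_force: [0.6, 1.0, -0.1]
width: 1.001
finger_force: 0.0
t: 35.43
tool_pos: [0.4794, 0.0631, 0.1899]
eef_rot: [[-0.999, 0.054, -0.002], [0.054, 0.999, -0.0], [0.002, -0.0, -1.0]]
contact_force: [-0.6, -0.6, 0.3]
width: 0.999
finger_force: 0.0
tab n 131 case-x range [-0.1718 -0.1707 -0.1522] world y 0.0591
driver s 549 [ 0.59496121 -0.24908981  0.2525656 ] [ 0.56274775 -0.27959159  0.12012947]
tape 0.002
offcut_brown 0.002
block_left 0.17
spanner 0.0
```

The tray is out 59 mm, the driver is standing at full depth, and the tape and spanner are unchanged. The pixel change at the left-hand block is probably the arm in view, because the arm never went near it.

```bash
python3 -c "
from rig import robot
print(robot.finish_job())"
```

```text
the job is handed in; nothing more can be done
None
```

The job is handed in, with no verdict shown: the latch tripped through hole a with no more than about 15 N measured on the tool (that peak was at hole b), the screwdriver is back upright in its stand, the tray is out about 59 mm at its stop, the gripper is clear, and the tape and spanner look unmoved; pixels changed at the left-hand wooden block, which I put down to the arm in view and did not check.

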